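# Clear up the spice corner and shut the microwave

### The arm

A 6-joint arm with a two-finger parallel gripper is mounted at the origin on the work surface. World frame = base frame: x ahead of the robot, y to its left, z up, the work surface at z = 0. Lengths are in m, angles in rad, forces in N, time in s.
With the tool pointing down it reaches from about 0.4 to 0.925 m from the base axis. Payload 3.4 kg.
Tool frame: the origin (TCP) lies at the very end of the fingers, on their centre line; the grasp point (between the pads) lies 19 mm behind it; z points along the fingers, y is the line along which they close (so a half turn about z gives the same grasp; the last joint's range is limited). The gripper opens to 85 mm and grips with 20 to 120 N. Pads are 22 mm wide; open, the fingers measure 114 mm over their backs; the gripper's body (76 mm by 85 mm) begins 54 mm behind the grasp point. The pads swing forward as they close: fully open they stand 13 mm farther back than shut.
Start: joints at [1.129, 0.307, 1.506, -0, 1.328, -0.073], TCP at [0.207, 0.536, 0.231] pointing down, gripper open.
Joint ranges: [-3.12, 3.12], [-1.05, 2.28], [0.14, 2.33], [-1.42, 4.57], [0.1, 2.73], [-2.68, 2.68]. Speed limits (rad/s): [2.57, 2.57, 3.14, 3.14, 3.14, 3.14].

### API

Orientations are given as [roll, pitch, yaw] about the fixed x, y, z axes, in that order (R = Rz(yaw) Ry(pitch) Rx(roll)).
In Python, from workcell import bot gives the robot as it stands. The module is installed in compiled form; this text tells all that it offers.
- The arm moves only by the tool arm_command, never from a script. Its arguments are lists of equal length, an entry for each row: "translation": the shift along the tool's x, y, z in units of 0.5 m (1.0 is 0.5 m), a list of three; "turn": the turn about the tool's z in units of 30 degrees (1.0 is 30 degrees); "claw": the closure, from 0 (fully open) to 1 (shut). In form: {"translation": [[x, y, z], ...], "turn": [turn, ...], "claw": [claw, ...]}. A call has 1 to 20 rows; each row shifts and turns the commanded pose from where the row before left it, along the tool's axes as they then stand; what a row does not reach is not made up. A row lasts 1/12 s, in which the tool goes at most 41.7 mm and 7.16 degrees, less where a joint would pass 70% of its speed; a pose out of reach is approached as far as the arm can. A call with a number of a shift or a turn outside -1 to 1 is refused whole. A call with a gripper value outside its range is refused whole. The fingers move at their own pace and stop on an object; "squeeze" is the grip in N (left out, the last holds). Time passes only in rows, so rows that do not move let the fingers close. It gives the time, the measured TCP pose, the force, the opening and the grip force at its end, in the units of the state.
- bot.sense(): the state, without advancing time (a new reading comes with each control period).
- bot.camera(name): name is "scene" or "top" or "wrist"; returns the picture (480x640x3 uint8, red, green, blue); there is no depth.
- bot.calibration(name): a dict with "fx", "fy", "cx", "cy" (pixels), "distortion" ([k1, k2, p1, p2, k3] as OpenCV has them; the pictures are not rectified), "rvec" (rotation vector, rad) and "tvec" (3), from world to camera coordinates, as OpenCV has them. Camera axes: x right, y down, z forward; pixel columns grow to the right and rows downward; lengths in m; the calibration is good to about 2 mm. A picture is of the moment at which its call begins: read the wrist's pose just before it. calibration takes no time and is no camera call; for the wrist camera it gives the pose at the moment of the call.
- bot.sign_off(): hands the job in; it is judged then, once.
The state is a dict: "clock": time; "joint_pos": joint angles; "joint_velocities": joint speeds; "tau": joint torques, N m; "tool_pos": TCP position; "tcp_rot": TCP orientation; "force": force on the tool from outside, world axes, zero at the start; "torque": the same for the moment, N m; "finger_gap": finger opening in m; "grasp_force": force on a finger pad.
Only numpy, scipy, OpenCV 4.12 (cv2) and the standard library are available. Lean on these libraries where they do the work, as an engineer would, in place of code of your own. Each camera call takes 0.05 s, during which the arm holds its last target. There are 200 camera calls.

### The job

Clear up this corner of the worktop: stand every loose spice jar upright in the rack slot whose label has the colour of its lid, and swing the chopping board, by pushing near its free end so that it turns about the end held down by the mortar, until its long side lies flush along the rack; that end must stay about where it is and the mortar stays standing on it. Then, with the board out of its way, push the microwave door shut until it snaps home on its catch. Leave the oil bottle and the pepper mill alone.

Things in the scene. Friction and masses are not known exactly. Their poses are not given: they have to be found in the camera images.
- rack: Spice rack fixed to the worktop: low pale-wood box 315 mm long (x axis, away from the robot), 70 wide (y), 42 high, open on top, walls and floor 5 mm. Four cross walls make five slots in a row along x, each 57 (x) by 60 (y) inside, 62 mm apart. Origin: centre of its underside. The board belongs against its long +y side.
- slot_red (a point): Middle of the floor (5 mm above the worktop) of the rack slot that carries the red label. The labels are sloping cards, 44 by 30 mm, one in each lid colour, clipped outside the rack on its -y side, below the rim, one beside each slot; which slot has which colour differs from start to start.
- slot_yellow (a point): Middle of the floor (5 mm above the worktop) of the rack slot that carries the yellow label. The labels are sloping cards, 44 by 30 mm, one in each lid colour, clipped outside the rack on its -y side, below the rim, one beside each slot; which slot has which colour differs from start to start.
- slot_green (a point): Middle of the floor (5 mm above the worktop) of the rack slot that carries the green label. The labels are sloping cards, 44 by 30 mm, one in each lid colour, clipped outside the rack on its -y side, below the rim, one beside each slot; which slot has which colour differs from start to start.
- slot_blue (a point): Middle of the floor (5 mm above the worktop) of the rack slot that carries the blue label. The labels are sloping cards, 44 by 30 mm, one in each lid colour, clipped outside the rack on its -y side, below the rim, one beside each slot; which slot has which colour differs from start to start.
- slot_black (a point): Middle of the floor (5 mm above the worktop) of the rack slot that carries the black label. The labels are sloping cards, 44 by 30 mm, one in each lid colour, clipped outside the rack on its -y side, below the rim, one beside each slot; which slot has which colour differs from start to start.
- jar_red: Glass spice jar with a red lid, standing upright on the worktop: round, 48 mm in diameter, 80 mm tall, lid the top 20 mm, about 0.16 kg, heavy base. Origin: centre of its underside, z up along the jar. It may be absent.
- jar_yellow: Glass spice jar with a yellow lid, standing upright on the worktop: round, 48 mm in diameter, 80 mm tall, lid the top 20 mm, about 0.16 kg, heavy base. Origin: centre of its underside, z up along the jar. It may be absent.
- jar_green: Glass spice jar with a green lid, standing upright on the worktop: round, 48 mm in diameter, 80 mm tall, lid the top 20 mm, about 0.16 kg, heavy base. Origin: centre of its underside, z up along the jar. It may be absent.
- jar_blue: Glass spice jar with a blue lid, standing upright on the worktop: round, 48 mm in diameter, 80 mm tall, lid the top 20 mm, about 0.16 kg, heavy base. Origin: centre of its underside, z up along the jar. It may be absent.
- jar_black: Glass spice jar with a black lid, standing upright on the worktop: round, 48 mm in diameter, 80 mm tall, lid the top 20 mm, about 0.16 kg, heavy base. Origin: centre of its underside, z up along the jar. It may be absent.
- board: Dark chopping board, loose, flat: 400 mm long (x), 130 wide (y), 24 thick on 4 mm rubber feet at its corners (top face 28 mm up), 0.9 kg. Origin: centre, on the worktop. The mortar weighs down its -x end, so a sideways push of 4 to 10 N near the +x (free) end swings it about the mortar end. It starts 0.6 to 0.8 rad askew from the rack, free end in or near the door's path; flush, its middle line is 100 mm from the rack's, both x axes parallel.
- board_head (a point): Middle of the board's short edge at the mortar end (-x end), on the top face.
- board_free (a point): Middle of the board's short edge at the free end (+x end), on the top face.
- mortar: Grey stone mortar with its pestle, standing on the board 70 mm in from the board's mortar end; 104 mm in diameter, 72 mm high, pestle tip about 110 mm above its foot, about 1.6 kg. Origin: centre of its foot. It is not fixed to the board and stays where it stands.
- door_hinge (a point): Top end of the upright hinge axis of the door of a compact white microwave oven (fixed, 440 mm wide, 330 deep, 250 high) left of the board, its front facing the board and rack. The point lies 244 mm above the worktop, at the front corner nearest the robot. Axes as the microwave's: -x points straight out of its front, -y from the hinge along the front to the door's free edge.
- microwave_door (a joint): Door angle, rad: 0 shut on its catch, grows as it opens (clockwise from above), 1.2 to 1.45 at the start. Panel 312 mm wide from the hinge axis, 28 thick on the outer side of the axis, 18 to 244 mm above the worktop; shut, it runs from the hinge along door_hinge's -y axis. It stays where left. A spring catch resists below 0.07 rad: push past with 4 to 6 N at the free edge and it snaps to 0.
- oil_bottle: Green glass oil bottle, 64 mm in diameter, 220 mm tall, a bystander. Origin: centre of its underside.
- pepper_mill: Turned wooden pepper mill, 54 mm in diameter, 130 mm tall, a bystander. Origin: centre of its underside.
Mind the look-alikes: they are no part of the job. Leave any purple look-alike of the jar_black alone.

How it is judged:
On the way, in this order (a step that is already met when the one before it is completed fails the run):
1. the board has been swung about its mortar end and lies flush along the rack (y of each of board_head, board_free in the frame of rack below 0.112 m and distance of board_head from where it was at the start of the episode below 0.05 m), for 0.2 s.
2. the microwave door is shut and home on its catch (value of joint microwave_door below 0.025 rad), for 0.3 s.
At the end, for the whole second after the job is handed in: Jars upright, at rest on the floor of their own slots (axis within 14 mm of the middle). Both board ends within 12 mm of touching the rack; mortar end within 50 mm of its start, mortar upright on it. Microwave door on its catch (under 0.025 rad) (all of step 1 and horizontal distance between jar_red and slot_red below 0.014 m and z of jar_red in the frame of slot_red below 0.006 m and angle between each of jar_red, jar_yellow, jar_green, jar_blue, jar_black's own z axis and vertical below 0.12 rad and linear speed of each of jar_red, jar_yellow, jar_green, jar_blue, jar_black below 0.02 m/s and horizontal distance between jar_yellow and slot_yellow below 0.014 m and z of jar_yellow in the frame of slot_yellow below 0.006 m and horizontal distance between jar_green and slot_green below 0.014 m and z of jar_green in the frame of slot_green below 0.006 m and horizontal distance between jar_blue and slot_blue below 0.014 m and z of jar_blue in the frame of slot_blue below 0.006 m and horizontal distance between jar_black and slot_black below 0.014 m and z of jar_black in the frame of slot_black below 0.006 m and angle between mortar's own z axis and vertical below 0.15 rad and z of mortar in the frame of board above 0.018 m and horizontal distance between mortar and board_head below 0.11 m and value of joint microwave_door below 0.025 rad).
It fails at once if the mortar is tipped over or pushed off the board (angle between mortar's own z axis and vertical above 0.5 rad or z of mortar in the frame of board below 0.01 m).
It fails at once if the oil bottle or pepper mill is knocked over or shifted by more than 4 cm (distance of any of oil_bottle, pepper_mill from where it was at the start of the episode above 0.04 m or angle between any of oil_bottle, pepper_mill's own z axis and vertical above 0.5 rad).
Of jar_red, jar_yellow, jar_green, jar_blue, jar_black only 3 to 5 are there at a start; the rules pass over those that are not, and their reading is None.
At some moment in a run one of jar_red, jar_yellow, jar_green, jar_blue, jar_black may be knocked a few centimetres aside while the robot is not near it.
It also fails if it takes over 208 s, if anything falls off the work surface, if the arm or the gripper's body presses on something with over 40 N, if the wrist force passes 120 N, or if a joint passes its speed limit or range.

## Working session

There is one attempt and no reset: what is moved stays moved. The work goes in short steps, Python scripts to look and compute and a tool call to move; the robot and the scene stay as the last step left them, time stands still between calls to the robot, and variables do not carry over. Pictures are saved under pics/ and viewed, at most 14 in all, crops included, and the job is handed in when it is done.

Besides the shell and the picture viewer there is one more tool, called after ">>>" in YAML: its name, and indented under it one key for each argument. arm_command: Moves the arm, as the interface text tells. Shifts and turns lie within -1 to 1; 1 stands for 0.5 m of shift or 30 degrees of turn. Its arguments: {"type":"object","properties":{"translation":{"type":"array","items":{"type":"array","items":{"type":"number"}}},"turn":{"type":"array","items":{"type":"number"}},"claw":{"type":"array","items":{"type":"number"}},"squeeze":{"type":"number"}},"required":["translation","turn","claw"]}

```bash
mkdir -p pics; cat > h.py <<'E'
import numpy as np, cv2
from workcell import bot
def snap(n,f):
    c=bot.calibration(n); im=bot.camera(n); cv2.imwrite('pics/%s.png'%f,im[:,:,::-1]); 
    np.save('pics/%s.npy'%f,np.array([c],dtype=object),allow_pickle=True); return im,c
def load(f): return cv2.imread('pics/%s.png'%f)[:,:,::-1], np.load('pics/%s.npy'%f,allow_pickle=True)[0]
def K(c): return np.array([[c['fx'],0,c['cx']],[0,c['fy'],c['cy']],[0,0,1.]])
def ray(c,p):
    u=cv2.undistortPoints(np.array([[p]],float),K(c),np.array(c['distortion'],float))[0,0]
    R=cv2.Rodrigues(np.array(c['rvec'],float))[0]; o=-R.T@np.array(c['tvec'],float).ravel()
    d=R.T@np.array([u[0],u[1],1]); return o,d/np.linalg.norm(d)
def onz(c,p,z):
    o,d=ray(c,p); return o+d*(z-o[2])/d[2]
def tri(*cp):
    A=np.zeros((3,3));b=np.zeros(3)
    for c,p in cp:
        o,d=ray(c,p);P=np.eye(3)-np.outer(d,d);A+=P;b+=P@o
    X=np.linalg.solve(A,b); return X,[np.linalg.norm(np.cross(X-ray(c,p)[0],ray(c,p)[1])) for c,p in cp]
def proj(c,X):
    return cv2.projectPoints(np.array(X,float).reshape(-1,3),np.array(c['rvec'],float),np.array(c['tvec'],float),K(c),np.array(c['distortion'],float))[0].reshape(-1,2)
E
python3 - <<'E'
from h import *
for n in('scene','top'):
    im,c=snap(n,n+'0'); R=cv2.Rodrigues(np.array(c['rvec'],float))[0]; print(n,-R.T@np.array(c['tvec']).ravel(),R[2],c['fx'])
s=bot.sense();print(s)
E
```

```text
scene [ 1.07628796 -0.41932036  1.16850809] [-0.45411994  0.30413141 -0.83742413] 539.1929584197686
top [ 0.33459075 -0.03715328  1.37512783] [ 1.33777114e-01  8.67797346e-04 -9.91011065e-01] 504.79492976540905
{'clock': 0.1, 'joint_pos': array([ 1.12849676e+00,  3.07523077e-01,  1.50753175e+00, -2.10379438e-05,
        1.32841296e+00, -7.35083987e-02]), 'joint_velocities': array([-0.00056332, -0.00223006, -0.00370036,  0.00036746, -0.00059785,
       -0.00019357]), 'tau': array([ 2.21780861e-04, -4.58528852e+01, -2.52608764e+01, -2.37242211e-04,
        5.44440889e-03,  6.63993251e-05]), 'tool_pos': array([0.20704733, 0.53576036, 0.23046306]), 'tcp_rot': array([-3.13972109e+00, -1.17355141e-04,  2.77280645e+00]), 'force': array([-0.63853842,  0.50604906,  0.69214518]), 'torque': array([-0.02743412,  0.01342708,  0.02918397]), 'grasp_force': 0.0, 'finger_gap': 0.08527112471296217}
```

View pics/scene0.png

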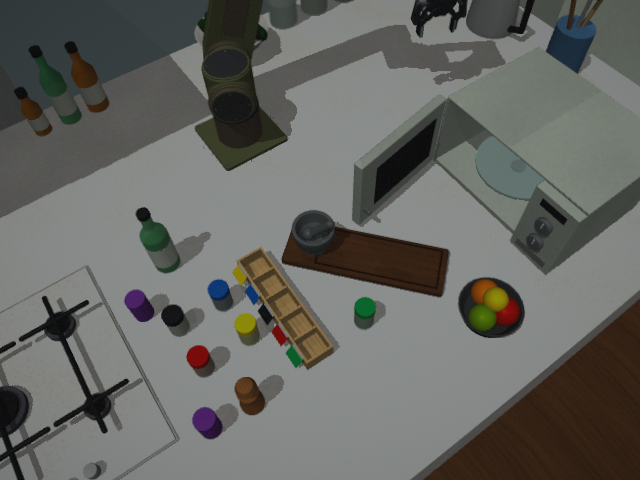

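View pics/top0.png

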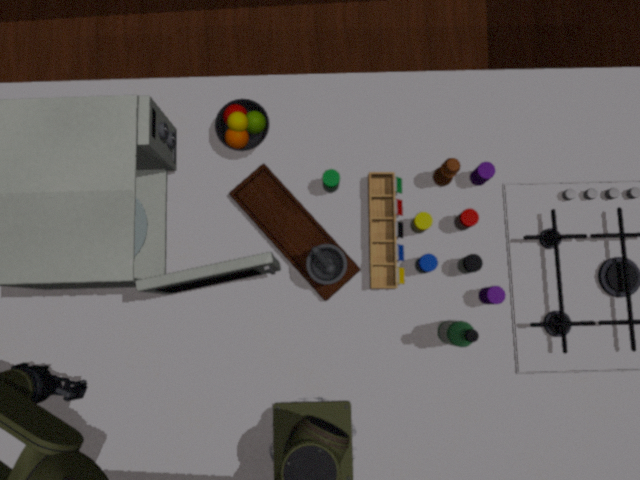

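The scene view shows five jars: green (365,312) between board and rack, blue (220,294), yellow (247,328), black (175,319) and red (200,360). The purple look-alikes are at (140,305) and (207,422). In the top view the labels from far to near are green, red, black, blue, yellow. The board, at (295,230), would sweep through the green jar, so that jar goes first. Next I measure.

```bash
python3 - <<'E'
from h import *
from scipy.optimize import least_squares
I={n:load(n+'0') for n in('scene','top')}
g={'green':dict(scene=(365,308),top=(331,178)),'blue':dict(scene=(219,290),top=(428,263)),'yellow':dict(scene=(246,325),top=(423,221)),'red':dict(scene=(199,356),top=(469,218)),'black':dict(scene=(174,315),top=(471,263))}
a=np.linspace(0,2*np.pi,40)
def sil(c,x,y,z):
    P=np.array([[x+.024*np.cos(t),y+.024*np.sin(t),zz] for zz in(z-.02,z) for t in a])
    h=cv2.convexHull(proj(c,P).astype(np.float32)); m=cv2.moments(h); return np.array([m['m10']/m['m00'],m['m01']/m['m00']])
for k,v in g.items():
    obs={}
    for n,p in v.items():
        im,c=I[n]; x0,y0=p; w=im[y0-16:y0+17,x0-16:x0+17].astype(int)
        if k=='black': m=w.max(2)<45
        else:
            hsv=cv2.cvtColor(w.astype(np.uint8),cv2.COLOR_RGB2HSV).astype(int); h0=dict(green=70,blue=110,yellow=28,red=0)[k]
            d=abs(hsv[:,:,0]-h0);d=np.minimum(d,180-d); m=(d<14)&(hsv[:,:,1]>140)
        nn,l,st,ce=cv2.connectedComponentsWithStats(m.astype(np.uint8)); 
        i=1+np.argmax(st[1:,4]); obs[n]=ce[i]+[x0-16,y0-16]; v[n]=(obs[n],st[i,4])
    X0=onz(I['top'][1],obs['top'],.07)
    r=least_squares(lambda q:np.concatenate([sil(I[n][1],*q)-obs[n] for n in obs]),[X0[0],X0[1],.08])
    print(k,r.x.round(4),'res',r.fun.round(2),[(n,v[n][0].round(1),v[n][1]) for n in v])
im,_=I['top']; cv2.imwrite('pics/c1.png',cv2.resize(im[140:320,220:440,::-1],None,fx=3.3,fy=3.3,interpolation=cv2.INTER_CUBIC))
im,_=I['scene']; cv2.imwrite('pics/c2.png',cv2.resize(im[200:400,220:460,::-1],None,fx=3,fy=3,interpolation=cv2.INTER_CUBIC))
E
```

```text
green [ 0.6892 -0.0657  0.0795] res [-0.03  0.01 -0.04 -0.01] [('scene', array([364.5, 307.8]), np.int32(354)), ('top', array([330.6, 178.4]), np.int32(223))]
blue [ 0.4578 -0.3107  0.0783] res [ 0.12 -0.01  0.13  0.07] [('scene', array([218.2, 289.7]), np.int32(343)), ('top', array([427.2, 262.7]), np.int32(247))]
yellow [ 0.5682 -0.3035  0.0774] res [ 0.01 -0.    0.02  0.  ] [('scene', array([245.4, 324.5]), np.int32(387)), ('top', array([422.2, 221.1]), np.int32(251))]
red [ 0.5741 -0.425   0.0786] res [ 0.07 -0.07  0.08  0.  ] [('scene', array([197.8, 356.8]), np.int32(415)), ('top', array([468.2, 217.6]), np.int32(252))]
black [ 0.4529 -0.4259  0.0734] res [0.63 0.1  0.86 0.32] [('scene', array([172.3, 315.5]), np.int32(375)), ('top', array([470.2, 263.3]), np.int32(280))]
```

View pics/c1.png

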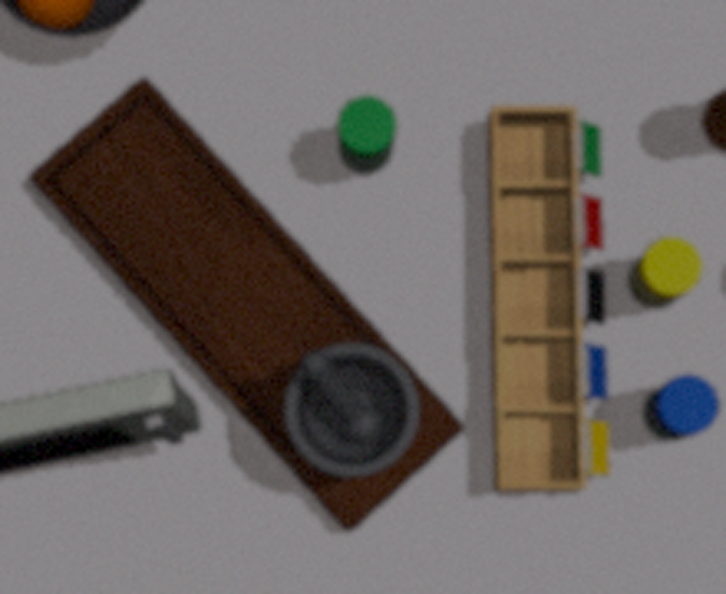

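View pics/c2.png

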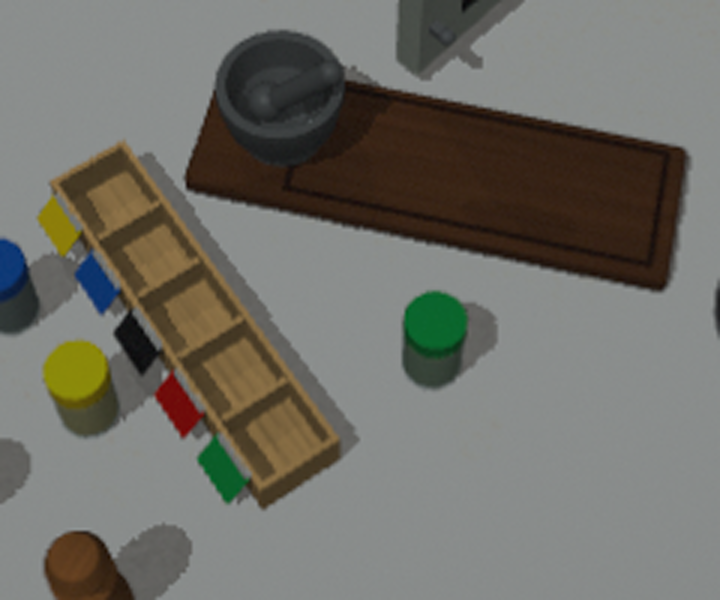

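The crops show the rack and its labels (far to near: green, red, black, blue, yellow), and the board with its free end at top-crop (90,130) and the mortar at (352,410). Now rack and board corners.

```bash
python3 - <<'E'
from h import *
T=load('top0')[1];S=load('scene0')[1]
t=lambda u,v:((u+.5)/3.3-.5+220,(v+.5)/3.3-.5+140)
s=lambda u,v:((u+.5)/3-.5+220,(v+.5)/3-.5+200)
R={'f+':(t(491,107),s(340,438)),'f-':(t(576,107),s(263,488)),'n-':(t(583,490),s(52,182)),'n+':(t(499,490),s(123,143))}
for k,(a,b) in R.items():
    X,e=tri((T,a),(S,b)); print('rack',k,X.round(4),round(e[0],4),onz(T,a,.042)[:2].round(4),onz(S,b,.042)[:2].round(4))
B={'fl':(t(32,178),s(688,150)),'fr':(t(145,80),s(665,278)),'hr':(t(462,428),s(187,180)),'hl':(t(347,530),None)}
for k,(a,b) in B.items():
    if b: X,e=tri((T,a),(S,b)); print(k,X.round(4),round(e[0],4))
    print(k,onz(T,a,.028)[:2].round(4))
print('door tip',onz(T,t(165,372),.244),onz(T,t(175,400),.244),'door near hinge',onz(T,(137,281),.244), 'handle',onz(T,t(197,420),.2))
print('mortar rim',onz(T,t(352,410),.1),'mill',onz(T,(452,166),.13),'bottle',onz(T,(470,335),.22),'bowl',onz(T,(242,125),.04), 'MW corner',onz(T,(137,281),.25),onz(T,(176,168),.244),onz(T,(138,95),.25),onz(T,(134,284),.25))
E
```

```text
rack f+ [ 0.712  -0.1692  0.0421] 0.0006 [ 0.7117 -0.1698] [ 0.7122 -0.1687]
rack f- [ 0.7105 -0.238   0.0429] 0.0019 [ 0.7099 -0.2398] [ 0.7111 -0.2362]
rack n- [ 0.3957 -0.2316  0.0368] 0.0004 [ 0.3953 -0.2313] [ 0.3991 -0.2321]
rack n+ [ 0.3974 -0.1646  0.0363] 0.0001 [ 0.397  -0.1642] [ 0.4009 -0.1658]
fl [0.6679 0.2142 0.0227] 0.0023
fl [0.6653 0.2112]
fr [0.7475 0.118  0.0275] 0.0015
fr [0.7465 0.1167]
hr [ 0.4495 -0.1374  0.021 ] 0.0007
hr [ 0.4486 -0.1375]
hl [ 0.3687 -0.0422]
door tip [0.47390718 0.08032808 0.244     ] [0.45447821 0.07372305 0.244     ] door near hinge [0.41675075 0.37964319 0.244     ] handle [0.44451174 0.06263089 0.2       ]
mortar rim [ 0.45852652 -0.0481301   0.1       ] mill [ 0.69729155 -0.37417468  0.13      ] bottle [ 0.27739842 -0.36695229  0.22      ] bowl [0.85550497 0.17399085 0.04      ] MW corner [0.41631493 0.37743232 0.25      ] [0.67629801 0.29516217 0.244     ] [0.85462392 0.38607247 0.25      ] [0.40977203 0.38402495 0.25      ]
```

>>> arm_command:
  translation:
    - [0,0,-0.08]
    - [0,0,-0.08]
    - [0,0,-0.08]
    - [-0.0413,-0.0493,0]
    - [-0.0413,-0.0493,0]
    - [-0.0413,-0.0493,0]
    - [-0.0413,-0.0493,0]
    - [-0.0413,-0.0493,0]
    - [-0.0413,-0.0493,0]
    - [-0.0413,-0.0493,0]
    - [-0.0413,-0.0493,0]
    - [-0.0413,-0.0493,0]
    - [-0.0413,-0.0493,0]
    - [-0.0413,-0.0493,0]
    - [-0.0413,-0.0493,0]
    - [-0.0413,-0.0493,0]
    - [-0.0413,-0.0493,0]
    - [-0.0413,-0.0493,0]
    - [-0.0413,-0.0493,0]
    - [-0.0413,-0.0493,0]
  turn: [-0.22,-0.22,-0.22,0,0,0,0,0,0,0,0,0,0,0,0,0,0,0,0,0]
  claw: [0,0,0,0,0,0,0,0,0,0,0,0,0,0,0,0,0,0,0,0]
  squeeze: 40

```text
clock: 1.77
tool_pos: [0.549, 0.1078, 0.3508]
tcp_rot: [-3.142, -0.001, 3.118]
force: [0.5, 0.2, 0.5]
finger_gap: 0.0856
grasp_force: 0.0
```

>>> arm_command:
  translation:
    - [-0.0413,-0.0493,0.02]
    - [-0.0413,-0.0493,0.02]
    - [-0.0413,-0.0493,0.04]
    - [-0.0413,-0.0493,0.04]
    - [-0.0413,-0.0493,0.04]
    - [-0.0413,-0.0493,0.04]
    - [-0.0413,-0.0493,0.04]
    - [0,0,0]
    - [0,0,0]
  turn: [0,0,0,0,0,0,0,0,0]
  claw: [0,0,0,0,0,0,0,0,0]

```text
clock: 2.52
tool_pos: [0.6884, -0.0681, 0.2278]
tcp_rot: [3.141, -0.006, 3.116]
force: [-0.2, 0.6, 0.5]
finger_gap: 0.086
grasp_force: 0.0
```

```bash
python3 - <<'E'
from h import *
s=bot.sense();print(s['clock'],s['tool_pos'],s['tcp_rot'],s['joint_pos'])
im,c=snap('wrist','w1'); R=cv2.Rodrigues(np.array(c['rvec'],float))[0]; print(-R.T@np.array(c['tvec']).ravel(),R[2])
print(proj(c,[[0.689,-.066,.08],[0.678,-.203,.005],[0.712,-.169,.042],[.7105,-.238,.042]]))
E
```

```text
2.5167 [ 0.68836482 -0.06813487  0.22777782] [ 3.14076229 -0.00578169  3.11578842] [-1.59731273e-01  4.75640688e-01  1.23944221e+00  5.14154052e-05
  1.43235054e+00 -1.70472821e+00]
[ 0.61738304 -0.06682534  0.37042872] [ 0.27365699 -0.0055525  -0.96181132]
[[318.47534892 226.12634028]
 [157.0500614  196.83426044]
 [188.94277602 246.25003869]
 [101.76883185 246.71999776]]
```

View pics/w1.png

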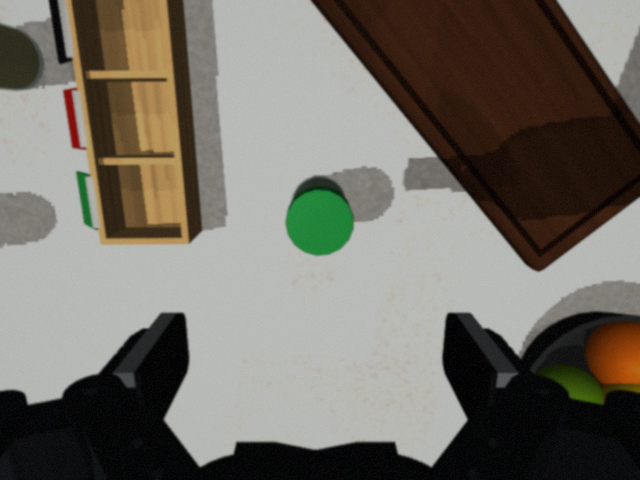

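The wrist view shows the green lid at (320,222), within 2 mm of the estimate, and the rack's far end at (101..188,243). I'll grasp and lift it.

>>> arm_command:
  translation:
    - [0,0.006,0.0727]
    - [0,0,0.0727]
    - [0,0,0.0727]
    - [0,0,0.0727]
    - [0,0,0.05]
    - [0,0,0.0227]
    - [0,0,0]
    - [0,0,0]
    - [0,0,0]
    - [0,0,0]
    - [0,0,0]
    - [0,0,0]
    - [0,0,-0.04]
    - [0,0,-0.06]
    - [0,0,-0.06]
    - [0.005,-0.06,0]
    - [0.005,-0.06,0]
    - [0.004,-0.07,0]
    - [0,-0.07,0]
    - [0,0,0]
  turn: [0,0,0,0,0,0,0,0,0,0,0,0,0,0,0,0,0,0,0,0]
  claw: [0,0,0,0,0,0,1,1,1,1,1,1,1,1,1,1,1,1,1,1]
  squeeze: 40

```text
clock: 4.23
tool_pos: [0.6791, -0.201, 0.1306]
tcp_rot: [-3.136, 0.002, 3.114]
force: [0.5, -0.1, -1.7]
finger_gap: 0.047
grasp_force: 41.8
```

```bash
python3 - <<'E'
from h import *
s=bot.sense();print(s['clock'],s['tool_pos'],s['tcp_rot'],s['finger_gap'],s['grasp_force'])
im,c=snap('wrist','w2')
print(proj(c,[[0.678,-.203,.005],[0.711,-.170,.042],[.71,-.239,.042],[0.678,-.203,.14]]))
E
```

```text
4.2333 [ 0.67905602 -0.20097645  0.13056737] [-3.13623780e+00  2.28146066e-03  3.11383145e+00] 0.046959525789231835 41.77606165409088
[[313.48796766 230.50799437]
 [371.54691248 300.3862133 ]
 [252.68389357 301.73643589]
 [310.18943294 332.13385011]]
```

View pics/w2.png

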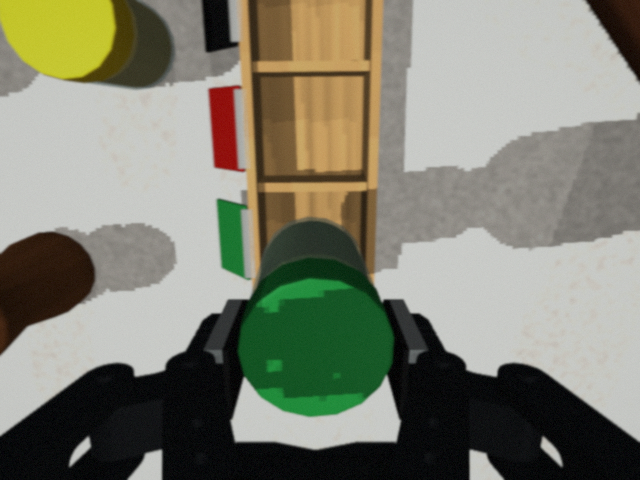

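```bash
python3 - <<'E'
from h import *
c=load('w2')[1]
for p in[(252,186),(377,186),(246,67),(373,67)]: print(p,onz(c,p,.042).round(4))
print(onz(c,(316,347),.145))
E
```

```text
(252, 186) [ 0.6426 -0.2347  0.042 ]
(377, 186) [ 0.6444 -0.1676  0.042 ]
(246, 67) [ 0.5831 -0.2335  0.042 ]
(373, 67) [ 0.5849 -0.1703  0.042 ]
[ 0.6808489  -0.20108279  0.145     ]
```

```bash
python3 - <<'E'
from h import *
c=load('w1')[1]
print('lid',onz(c,(320,222),.08).round(4))
for p in[(101,243.5),(189,243.5),(95,159.5),(180,155),(85,75.5),(172,75.5)]: print(p,onz(c,p,.042).round(4))
im=load('w2')[0]; g=im[:,312].astype(int); 
print([tuple(im[v,285]) for v in range(50,80,2)]); print([tuple(im[v,285]) for v in range(172,200,2)])
w=im[200:470,200:430]; h=cv2.cvtColor(np.ascontiguousarray(w),cv2.COLOR_RGB2HSV); m=((abs(h[:,:,0].astype(int)-70)<15)&(h[:,:,1]>150)&(h[:,:,2]>95)).astype(np.uint8)
ct=max(cv2.findContours(m,0,1)[0],key=cv2.contourArea); print(cv2.boundingRect(ct),cv2.fitEllipse(cv2.convexHull(ct)))
E
```

```text
lid [ 0.6861 -0.0649  0.08  ]
(101, 243.5) [ 0.7078 -0.2382  0.042 ]
(189, 243.5) [ 0.7097 -0.1687  0.042 ]
(95, 159.5) [ 0.6425 -0.232   0.042 ]
(180, 155) [ 0.6408 -0.1681  0.042 ]
(85, 75.5) [ 0.5836 -0.2292  0.042 ]
(172, 75.5) [ 0.5852 -0.1674  0.042 ]
[(np.uint8(125), np.uint8(96), np.uint8(57)), (np.uint8(125), np.uint8(98), np.uint8(59)), (np.uint8(125), np.uint8(95), np.uint8(57)), (np.uint8(129), np.uint8(101), np.uint8(62)), (np.uint8(127), np.uint8(97), np.uint8(58)), (np.uint8(146), np.uint8(114), np.uint8(69)), (np.uint8(190), np.uint8(148), np.uint8(90)), (np.uint8(198), np.uint8(158), np.uint8(99)), (np.uint8(198), np.uint8(159), np.uint8(98)), (np.uint8(195), np.uint8(157), np.uint8(97)), (np.uint8(183), np.uint8(145), np.uint8(87)), (np.uint8(107), np.uint8(82), np.uint8(52)), (np.uint8(68), np.uint8(51), np.uint8(32)), (np.uint8(77), np.uint8(57), np.uint8(33)), (np.uint8(108), np.uint8(84), np.uint8(51))]
[(np.uint8(116), np.uint8(88), np.uint8(55)), (np.uint8(107), np.uint8(82), np.uint8(49)), (np.uint8(73), np.uint8(57), np.uint8(36)), (np.uint8(64), np.uint8(50), np.uint8(28)), (np.uint8(68), np.uint8(51), np.uint8(30)), (np.uint8(122), np.uint8(95), np.uint8(57)), (np.uint8(191), np.uint8(153), np.uint8(93)), (np.uint8(197), np.uint8(159), np.uint8(98)), (np.uint8(193), np.uint8(154), np.uint8(92)), (np.uint8(192), np.uint8(152), np.uint8(92)), (np.uint8(138), np.uint8(105), np.uint8(64)), (np.uint8(104), np.uint8(77), np.uint8(48)), (np.uint8(99), np.uint8(73), np.uint8(43)), (np.uint8(103), np.uint8(79), np.uint8(49))]
(56, 187, 110, 29) ((111.6333236694336, 196.36256408691406), (34.94236755371094, 103.5319595336914), 92.49340057373047)
```

```bash
python3 - <<'E'
from h import *
from scipy.optimize import least_squares
im,c=load('w2'); print(c['fx'],c['cx'],c['cy'])
a=np.linspace(0,2*np.pi,72)
def f(q):
    P=proj(c,[[q[0]+.024*np.cos(t),q[1]+.024*np.sin(t),q[2]] for t in a]); return [P[:,0].min()-240,P[:,0].max()-394,P[:,1].min()-279,P[:,1].max()-415]
r=least_squares(f,[.679,-.201,.15],diff_step=1e-3);print(r.x,r.fun)
im1,c1=load('w1'); g=im1[:,130].astype(int)[:,0]; print([(v,g[v]) for v in list(range(66,86))+list(range(148,168))+list(range(220,248,2))])
for z in(.042,.035): print(z,onz(c,(285,66),z),onz(c,(285,187.5),z))
E
```

```text
431.48299527239504 315.29101172447196 241.50981003637108
[ 0.67767981 -0.20068494  0.15255005] [ 0.26855261 -0.26856909 -0.28789839  0.31773136]
[(66, np.int64(174)), (67, np.int64(172)), (68, np.int64(172)), (69, np.int64(174)), (70, np.int64(177)), (71, np.int64(181)), (72, np.int64(182)), (73, np.int64(183)), (74, np.int64(184)), (75, np.int64(180)), (76, np.int64(179)), (77, np.int64(158)), (78, np.int64(113)), (79, np.int64(75)), (80, np.int64(62)), (81, np.int64(81)), (82, np.int64(105)), (83, np.int64(113)), (84, np.int64(113)), (85, np.int64(114)), (148, np.int64(100)), (149, np.int64(101)), (150, np.int64(103)), (151, np.int64(100)), (152, np.int64(100)), (153, np.int64(98)), (154, np.int64(90)), (155, np.int64(73)), (156, np.int64(69)), (157, np.int64(107)), (158, np.int64(155)), (159, np.int64(181)), (160, np.int64(183)), (161, np.int64(186)), (162, np.int64(182)), (163, np.int64(174)), (164, np.int64(148)), (165, np.int64(116)), (166, np.int64(92)), (167, np.int64(92)), (220, np.int64(112)), (222, np.int64(112)), (224, np.int64(115)), (226, np.int64(103)), (228, np.int64(64)), (230, np.int64(60)), (232, np.int64(58)), (234, np.int64(58)), (236, np.int64(62)), (238, np.int64(134)), (240, np.int64(182)), (242, np.int64(184)), (244, np.int64(184)), (246, np.int64(188))]
0.042 [ 0.58317316 -0.21403032  0.042     ] [ 0.64385865 -0.21698648  0.042     ]
0.035 [ 0.58245123 -0.21449744  0.035     ] [ 0.64497856 -0.21754332  0.035     ]
```

>>> arm_command:
  translation:
    - [0.005,-0.002,0]
    - [0,0,0.03]
    - [0,0,0.03]
    - [0,0,0.03]
    - [0,0,0.01]
    - [0,0,0]
    - [0,0,0]
  turn: [0,0,0,0,0,0,0]
  claw: [1,1,1,1,1,1,1]

```text
clock: 4.87
tool_pos: [0.6821, -0.1971, 0.0889]
tcp_rot: [-3.133, 0.015, 3.12]
force: [-2.5, -5.4, 28.5]
finger_gap: 0.0467
grasp_force: 57.3
```

>>> arm_command:
  translation:
    - [0,0,-0.04]
    - [0,0,-0.04]
    - [0,0,0]
    - [0,0,0]
    - [0,0,0]
  turn: [0,0,0,0,0]
  claw: [1,1,1,1,1]

```text
clock: 5.28
tool_pos: [0.6759, -0.1931, 0.1187]
tcp_rot: [3.141, -0.001, 3.119]
force: [0.1, 0.3, -1.3]
finger_gap: 0.0469
grasp_force: 52.9
```

```bash
python3 - <<'E'
from h import *
s=bot.sense();print(s['clock'],s['tool_pos'],s['tcp_rot'],s['finger_gap'],s['force'])
a,c=snap('wrist','w3'); b,cs=snap('scene','s3')
a=a[150:450,180:460]; b=cv2.resize(b[280:400,230:342],None,fx=2.5,fy=2.5,interpolation=cv2.INTER_CUBIC)
cv2.imwrite('pics/c3.png',np.hstack([a,b])[:,:,::-1])
E
```

```text
5.2833 [ 0.67590293 -0.19305928  0.11866555] [ 3.14089823e+00 -1.40279055e-03  3.11949373e+00] 0.04694803005602732 [ 0.09972724  0.33088143 -1.28003321]
```

View pics/c3.png

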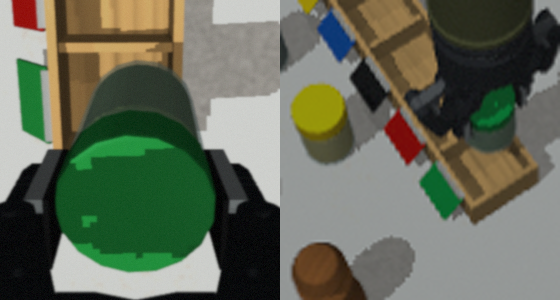

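>>> arm_command:
  translation:
    - [0,-0.01,0]
    - [0,-0.009,0]
    - [0,0,0]
    - [0,0,0]
    - [0,0,0]
    - [0,0,0]
  turn: [0,0,0,0,0,0]
  claw: [1,1,1,1,1,1]

```text
clock: 5.88
tool_pos: [0.6763, -0.2039, 0.1194]
tcp_rot: [3.141, -0.0, 3.118]
force: [0.1, -0.3, -2.1]
finger_gap: 0.0467
grasp_force: 52.9
```

```bash
python3 - <<'E'
from h import *
from scipy.optimize import least_squares
s=bot.sense();print(s['tool_pos'])
im,c=snap('wrist','w4'); w=np.ascontiguousarray(im[230:470,180:460]); h=cv2.cvtColor(w,cv2.COLOR_RGB2HSV).astype(int)
m=((abs(h[:,:,0]-68)<14)&(h[:,:,1]>150)&(h[:,:,2]>70)).astype(np.uint8); m=cv2.morphologyEx(m,cv2.MORPH_OPEN,np.ones((5,5)))
ct=max(cv2.findContours(m,0,1)[0],key=cv2.contourArea); x,y,W,H=cv2.boundingRect(ct); L,Rr,U,D=x+180,x+180+W-1,y+230,y+230+H-1; print(L,Rr,U,D)
a=np.linspace(0,2*np.pi,72)
def f(q):
    P=proj(c,[[q[0]+.024*np.cos(t),q[1]+.024*np.sin(t),q[2]] for t in a]); return [P[:,0].min()-L,P[:,0].max()-Rr,P[:,1].max()-D]
r=least_squares(f,[.679,-.201,.15],diff_step=1e-3);print(r.x,r.fun)
for u in (270,285):
  g=im[:,u,0].astype(int); print([(v,g[v]) for v in range(180,220,2)])
for v in (150,): g=im[v,:,0].astype(int); print([(u,g[u]) for u in range(230,400,3)])
E
```

```text
[ 0.67628533 -0.20394258  0.1194132 ]
237 393 285 420
[ 0.67491766 -0.20435959  0.14366963] [-3.70221187e-10  3.72438080e-10  1.33218236e-09]
[(180, np.int64(131)), (182, np.int64(107)), (184, np.int64(71)), (186, np.int64(67)), (188, np.int64(66)), (190, np.int64(96)), (192, np.int64(187)), (194, np.int64(201)), (196, np.int64(202)), (198, np.int64(199)), (200, np.int64(179)), (202, np.int64(120)), (204, np.int64(121)), (206, np.int64(113)), (208, np.int64(120)), (210, np.int64(116)), (212, np.int64(117)), (214, np.int64(117)), (216, np.int64(111)), (218, np.int64(115))]
[(180, np.int64(117)), (182, np.int64(97)), (184, np.int64(67)), (186, np.int64(68)), (188, np.int64(64)), (190, np.int64(101)), (192, np.int64(183)), (194, np.int64(202)), (196, np.int64(200)), (198, np.int64(200)), (200, np.int64(166)), (202, np.int64(108)), (204, np.int64(107)), (206, np.int64(103)), (208, np.int64(104)), (210, np.int64(104)), (212, np.int64(103)), (214, np.int64(101)), (216, np.int64(103)), (218, np.int64(104))]
[(230, np.int64(148)), (233, np.int64(151)), (236, np.int64(151)), (239, np.int64(16
[... 465 characters left out ...]
305, np.int64(206)), (308, np.int64(196)), (311, np.int64(176)), (314, np.int64(175)), (317, np.int64(191)), (320, np.int64(204)), (323, np.int64(203)), (326, np.int64(203)), (329, np.int64(201)), (332, np.int64(190)), (335, np.int64(191)), (338, np.int64(202)), (341, np.int64(203)), (344, np.int64(204)), (347, np.int64(200)), (350, np.int64(198)), (353, np.int64(189)), (356, np.int64(195)), (359, np.int64(200)), (362, np.int64(192)), (365, np.int64(185)), (368, np.int64(101)), (371, np.int64(83)), (374, np.int64(94)), (377, np.int64(199)), (380, np.int64(206)), (383, np.int64(204)), (386, np.int64(167)), (389, np.int64(145)), (392, np.int64(140)), (395, np.int64(141)), (398, np.int64(142))]
```

```bash
python3 - <<'E'
from h import *
c=load('w4')[1]
print(onz(c,(246.5,150),.042),onz(c,(256,150),.042),onz(c,(376,150),.042),onz(c,(386,150),.042),onz(c,(280,196),.042))
E
```

```text
[ 0.61995307 -0.23714372  0.042     ] [ 0.62006823 -0.23240509  0.042     ] [ 0.62153914 -0.17251656  0.042     ] [ 0.62166304 -0.16752507  0.042     ] [ 0.64353866 -0.22153055  0.042     ]
```

>>> arm_command:
  translation:
    - [0,0,0.03]
    - [0,0,0.03]
    - [0,0,0.03]
    - [0,0,0.02]
    - [0,0,0.015]
    - [0,0,0.005]
    - [0,0,0]
    - [0,0,0]
  turn: [0,0,0,0,0,0,0,0]
  claw: [1,1,1,1,1,1,1,1]

```text
clock: 6.6
tool_pos: [0.6911, -0.2044, 0.0645]
tcp_rot: [-3.138, 0.031, 3.117]
force: [14.7, 5.6, 19.6]
finger_gap: 0.047
grasp_force: 59.7
```

```bash
python3 - <<'E'
from h import *
a,c=snap('wrist','w5'); b,cs=snap('scene','s5')
a=a[150:450,180:460]; b=cv2.resize(b[260:380,250:390],None,fx=2.5,fy=2.5,interpolation=cv2.INTER_CUBIC)
cv2.imwrite('pics/c5.png',np.hstack([a,b])[:,:,::-1])
s=bot.sense();print(s['tool_pos'],s['tcp_rot'],s['force'])
E
```

```text
[ 0.69112153 -0.20446775  0.06451626] [-3.13796823  0.03146025  3.11742832] [14.61700625  4.9907374  19.60451625]
```

View pics/c5.png

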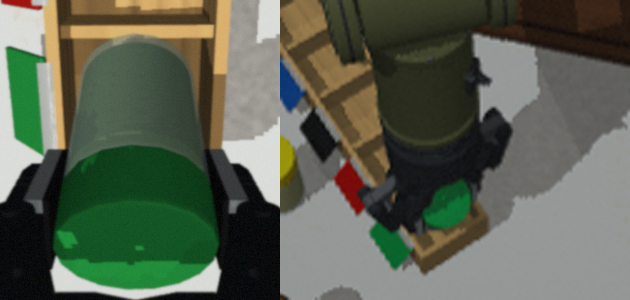

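The jar is tilted in the grip, with its base inside the slot against the near cross wall. Its heavy base should right it, so I'll ease up and release.

>>> arm_command:
  translation:
    - [0,0,-0.01]
    - [0,0,0]
    - [0,0,0]
    - [0,0,0]
    - [0,0,0]
    - [0,0,0]
    - [0,0,-0.04]
    - [0,0,-0.06]
    - [0,0,-0.06]
    - [0,0,-0.06]
    - [0,0,0]
    - [0,0,0]
  turn: [0,0,0,0,0,0,0,0,0,0,0,0]
  claw: [1,1,0.3,0,0,0,0,0,0,0,0,0]

```text
clock: 7.7
tool_pos: [0.6773, -0.2044, 0.1715]
tcp_rot: [-3.14, 0.004, 3.118]
force: [-0.2, 0.2, 0.3]
finger_gap: 0.0854
grasp_force: 0.0
```

```bash
python3 - <<'E'
from h import *
a,c=snap('wrist','w6'); b,cs=snap('scene','s6')
a=cv2.resize(a[100:400,80:560],None,fx=.9,fy=.9); b=cv2.resize(b[260:380,250:390],(315,270),interpolation=cv2.INTER_CUBIC)
cv2.imwrite('pics/c6.png',np.hstack([a,b])[:,:,::-1])
s=bot.sense();print(s['clock'],s['tool_pos'],s['tcp_rot'],s['force'])
E
```

```text
7.8 [ 0.67515058 -0.20358593  0.16812436] [ 3.14073337e+00 -2.67314163e-03  3.11818215e+00] [ 0.61255013  1.04157331 -1.10975062]
```

View pics/c6.png

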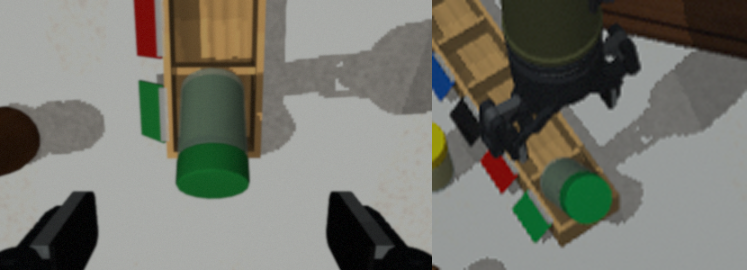

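```bash
python3 - <<'E'
from h import *
cw=load('w6')[1];cs=load('s6')[1]
def W(u,v): return (u/.9+80,v/.9+100)
def S(u,v): return ((u-432)*140/315+250,v*120/270+260)
print(tri((cw,W(212,182)),(cs,S(587,197))))
for z in(.07,.08,.09):print(onz(cs,S(587,197),z),onz(cw,W(212,182),z))
print(onz(cw,W(212,70),.005))
E
```

```text
(array([ 0.71076384, -0.20485564,  0.08099395]), [np.float64(0.0006220987571559925), np.float64(0.0006220987571559745)])
[ 0.70720596 -0.20207029  0.07      ] [ 0.71556853 -0.205571    0.07      ]
[ 0.71056581 -0.20404797  0.08      ] [ 0.71102768 -0.20546379  0.08      ]
[ 0.71392566 -0.20602566  0.09      ] [ 0.70648683 -0.20535657  0.09      ]
[ 0.64843654 -0.20392209  0.005     ]
```

The jar leans towards +x against the far wall, lid at about (0.711, -0.205, 0.081). I'll push it upright with closed fingers from the far side.

>>> arm_command:
  translation:
    - [-0.056,0.002,0]
    - [-0.056,0.001,0]
    - [-0.056,0.001,0]
    - [0,0,0]
    - [0,0,0.05]
    - [0,0,0.05]
    - [0,0,0.05]
    - [0,0,0.04]
    - [0,0,0.01]
    - [0,0,0]
    - [0.012,0,0]
    - [0.012,0,0]
    - [0.012,0,0]
    - [0.012,0,0]
    - [0.012,0,0]
    - [0.012,0,0]
    - [0.012,0,0]
    - [0.012,0,0]
    - [0,0,0]
    - [0,0,0]
  turn: [0,0,0,0,0,0,0,0,0,0,0,0,0,0,0,0,0,0,0,0]
  claw: [1,1,1,1,1,1,1,1,1,1,1,1,1,1,1,1,1,1,1,1]

```text
clock: 9.47
tool_pos: [0.7302, -0.205, 0.0814]
tcp_rot: [-3.135, 0.041, 3.118]
force: [22.5, 1.5, 13.6]
finger_gap: 0.0001
grasp_force: 11.8
```

```bash
python3 - <<'E'
from h import *
b,cs=snap('scene','s7'); t,ct=snap('top','t7')
b=cv2.resize(b[270:370,260:380],(480,400),interpolation=cv2.INTER_CUBIC);t=cv2.resize(t[150:230,340:400],(300,400),interpolation=cv2.INTER_CUBIC)
cv2.imwrite('pics/c7.png',np.hstack([b,t])[:,:,::-1])
s=bot.sense();print(s['clock'],s['tool_pos'],s['tcp_rot'],s['force'])
E
```

```text
9.5667 [ 0.73028878 -0.20503137  0.08125275] [-3.13474138  0.04072179  3.11808619] [22.46351106  1.8070032  14.13089719]
```

View pics/c7.png

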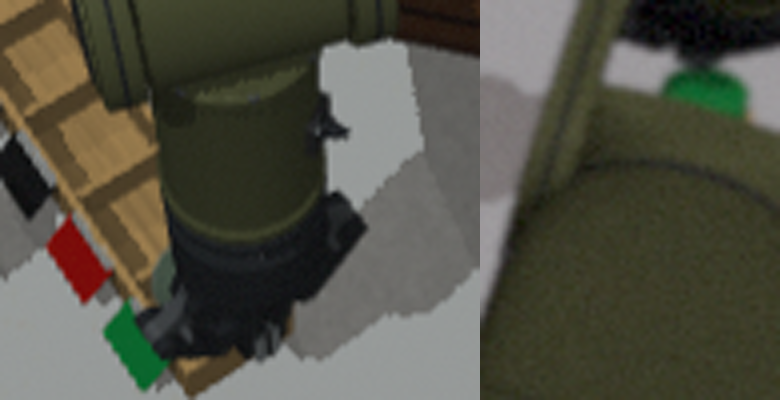

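>>> arm_command:
  translation:
    - [-0.04,0,0]
    - [-0.04,0,0]
    - [-0.02,0,-0.02]
    - [0,0,-0.08]
    - [0,0,-0.08]
    - [0,0,-0.06]
    - [0.05,0,0]
    - [0.06,0,0]
    - [0.06,0,0]
    - [0,0,0]
    - [0,0,0]
    - [0,0,0]
  turn: [0,0,0,0,0,0,0,0,0,0,0,0]
  claw: [1,1,1,0.5,0,0,0,0,0,0,0,0]
  squeeze: 20

```text
clock: 10.57
tool_pos: [0.6779, -0.2022, 0.1911]
tcp_rot: [-3.141, 0.003, 3.118]
force: [0.3, 0.2, 0.5]
finger_gap: 0.0855
grasp_force: 0.0
```

```bash
cat >> h.py <<'E'
def blob(im,hue,box=None,smin=140,vmin=60,tol=14):
    x0,y0,x1,y1=box or (0,0,640,480); h=cv2.cvtColor(np.ascontiguousarray(im[y0:y1,x0:x1]),cv2.COLOR_RGB2HSV).astype(int)
    d=abs(h[:,:,0]-hue);d=np.minimum(d,180-d);m=((d<tol)&(h[:,:,1]>smin)&(h[:,:,2]>vmin)).astype(np.uint8)
    n,l,st,ce=cv2.connectedComponentsWithStats(m)
    return sorted([(int(st[i,4]),(ce[i]+[x0,y0]).round(1).tolist(),(st[i,:4]+[x0,y0,0,0]).tolist()) for i in range(1,n) if st[i,4]>30],reverse=True)
E
python3 - <<'E'
from h import *
s=bot.sense();print(s['clock'],s['tool_pos'],s['tcp_rot'],s['force'])
a,c=snap('wrist','w8'); b,cs=snap('scene','s8'); t,ct=snap('top','t8')
cv2.imwrite('pics/c8.png',np.hstack([cv2.resize(a[100:400,160:480],(420,394)),cv2.resize(b[270:370,260:340],(315,394),interpolation=cv2.INTER_CUBIC)])[:,:,::-1])
for n,i in(('w',a),('s',b),('t',t)): print(n,blob(i,70)[:4])
E
```

```text
10.5667 [ 0.67790023 -0.20216278  0.19105599] [-3.14080263e+00  2.89483791e-03  3.11805719e+00] [0.25343746 0.22420622 0.45321578]
w [(3326, [308.4, 278.3], [275, 249, 74, 58]), (1057, [247.0, 215.1], [236, 186, 24, 61])]
s [(408, [317.7, 347.4], [307, 336, 23, 24]), (162, [293.5, 356.5], [286, 346, 17, 21]), (60, [42.8, 74.1], [39, 65, 10, 19])]
t [(170, [383.5, 169.9], [376, 164, 16, 13]), (40, [399.0, 185.5], [398, 179, 3, 14])]
```

View pics/c8.png

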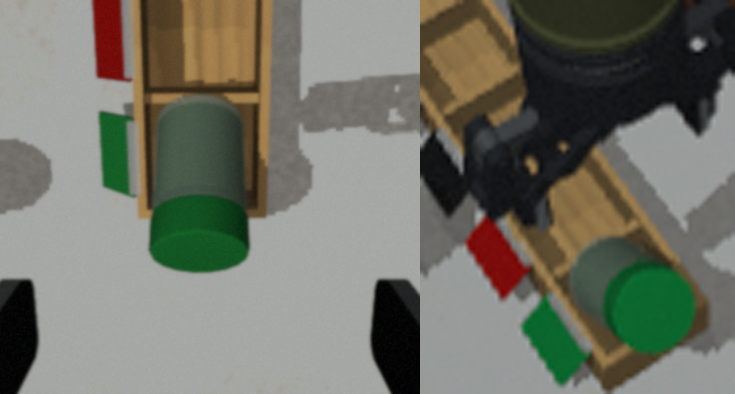

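The lean is unchanged. I'll grasp the lid, lift the jar out, and right it by dragging its base against the rack's far outer end.

>>> arm_command:
  translation:
    - [-0.05,-0.003,0]
    - [0,0,0.07]
    - [0,0,0.07]
    - [0,0,0.07]
    - [0,0,0.05]
    - [0,0,0.018]
    - [0,0,0]
    - [0,0,0]
    - [0,0,0]
    - [0,0,0]
    - [0,0,0]
    - [0,0,0]
    - [0,0,0]
    - [0,0,-0.04]
    - [0,0,-0.06]
    - [0,0,-0.06]
    - [0,0,0]
    - [0,0,0]
    - [0,0,0]
  turn: [0,0,0,0,0,0,0,0,0,0,0,0,0,0,0,0,0,0,0]
  claw: [0,0,0,0,0,0,0,0,1,1,1,1,1,1,1,1,1,1,1]
  squeeze: 30

```text
clock: 12.3
tool_pos: [0.7015, -0.2037, 0.13]
tcp_rot: [3.141, -0.001, 3.118]
force: [-0.4, 0.6, -2.2]
finger_gap: 0.0474
grasp_force: 32.4
```

```bash
python3 - <<'E'
from h import *
s=bot.sense();print(s['clock'],s['tool_pos'],s['tcp_rot'],s['force'],s['finger_gap'])
a,c=snap('wrist','w9'); b,cs=snap('scene','s9')
for n,i in(('w',a),('s',b)): print(n,blob(i,70)[:3])
cv2.imwrite('pics/c9.png',np.hstack([a[100:480,160:480],cv2.resize(b[250:370,260:360],(316,380),interpolation=cv2.INTER_CUBIC)])[:,:,::-1])
E
```

```text
12.3 [ 0.70150018 -0.20371337  0.12996845] [ 3.14121651e+00 -1.28945373e-03  3.11838063e+00] [-0.40954812  0.64986965 -2.21388457] 0.0474248384306502
w [(11439, [321.0, 361.4], [239, 307, 155, 102]), (1650, [230.4, 198.6], [217, 162, 29, 78]), (95, [264.8, 317.1], [258, 312, 17, 12])]
s [(258, [319.5, 335.1], [309, 325, 20, 20]), (162, [293.5, 356.5], [286, 346, 17, 21])]
```

View pics/c9.png

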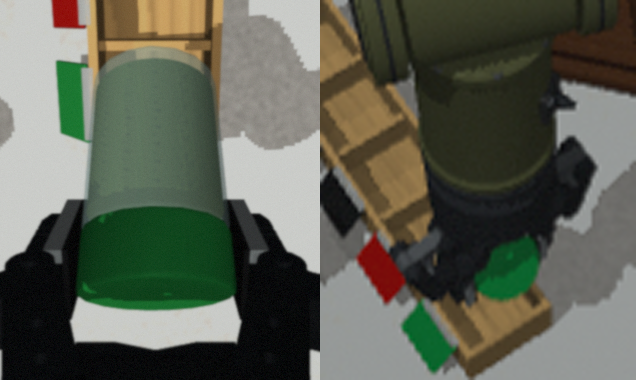

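>>> arm_command:
  translation:
    - [-0.056,0.001,0]
    - [-0.056,0.001,0]
    - [-0.055,0.001,0]
    - [0,0,0.05]
    - [0,0,0.05]
    - [0,0,0.04]
    - [0,0,0.01]
    - [0,0,0]
    - [0,0,0]
  turn: [0,0,0,0,0,0,0,0,0]
  claw: [1,1,1,1,1,1,1,1,1]
  squeeze: 25

```text
clock: 13.15
tool_pos: [0.7855, -0.2043, 0.0545]
tcp_rot: [3.141, -0.002, 3.118]
force: [-0.0, -0.0, -1.3]
finger_gap: 0.0471
grasp_force: 32.3
```

>>> arm_command:
  translation:
    - [0.01,0,0]
    - [0.01,0,0]
    - [0.01,0,0]
    - [0.01,0,0]
    - [0.01,0,0]
    - [0.01,0,0]
    - [0.01,0,0]
    - [0.01,0,0]
    - [0.01,0,0]
    - [0.01,0,0]
    - [0.01,0,0]
    - [0,0,0]
    - [0,0,0]
    - [0,0,0]
  turn: [0,0,0,0,0,0,0,0,0,0,0,0,0,0]
  claw: [1,1,1,1,1,1,1,1,1,1,1,1,1,1]

```text
clock: 14.32
tool_pos: [0.7485, -0.205, 0.0686]
tcp_rot: [-3.135, 0.04, 3.118]
force: [20.2, 3.0, 17.9]
finger_gap: 0.0471
grasp_force: 33.7
```

```bash
python3 - <<'E'
from h import *
s=bot.sense();print(s['clock'],s['tool_pos'],s['tcp_rot'],s['force'],s['finger_gap'])
a,c=snap('wrist','w10'); b,cs=snap('scene','s10')
for n,i in(('w',a),('s',b)): print(n,blob(i,70)[:3])
print([tuple(int(q) for q in a[v,316]) for v in range(180,430,12)])
E
```

```text
14.3167 [ 0.74845497 -0.20501902  0.06862705] [-3.13524196  0.04024602  3.11820407] [20.16160181  3.04435773 17.88348457] 0.047087466734109594
w [(13265, [317.0, 386.2], [235, 316, 161, 125]), (3284, [194.0, 106.8], [174, 48, 48, 121])]
s [(291, [333.4, 364.5], [323, 354, 20, 20]), (134, [292.5, 355.8], [286, 346, 13, 21])]
[(68, 55, 36), (86, 99, 82), (77, 95, 78), (74, 92, 76), (77, 94, 77), (76, 94, 77), (75, 96, 79), (74, 94, 76), (74, 91, 78), (71, 88, 75), (74, 93, 76), (80, 98, 81), (7, 61, 22), (12, 63, 24), (12, 64, 28), (11, 62, 20), (15, 66, 29), (17, 77, 32), (14, 75, 28), (19, 78, 32), (30, 129, 54)]
```

>>> arm_command:
  translation:
    - [-0.04,0,0]
    - [-0.04,0,0]
    - [-0.03,0,0]
    - [0,0,0]
    - [0,0,0.01]
    - [0,0,0.004]
    - [0,0,0]
    - [0,0,0]
  turn: [0,0,0,0,0,0,0,0]
  claw: [1,1,1,1,1,1,1,1]

```text
clock: 15.08
tool_pos: [0.7842, -0.2043, 0.0479]
tcp_rot: [3.141, -0.002, 3.118]
force: [-0.9, 0.2, -1.8]
finger_gap: 0.0473
grasp_force: 31.9
```

```bash
python3 - <<'E'
from h import *
from scipy.optimize import least_squares
s=bot.sense();print(s['tool_pos'],s['force'])
a,c=snap('wrist','w11'); cv2.imwrite('pics/x.png',a[:,:,::-1])
hsv=cv2.cvtColor(a,cv2.COLOR_RGB2HSV)
# body/lid border rows and jar far-base row along centre column
print([(v,tuple(int(q) for q in a[v,316])) for v in range(150,450,8)])
# predicted rows for tilts, pivot on jar axis at height h
P=s['tool_pos']+[0,0,.019]
for h in(.06,.065,.07):
  for th in(.5,.6,.7,.8,.9):
    ax=np.array([np.sin(th),0,np.cos(th)]);ex=np.array([np.cos(th),0,-np.sin(th)]);b=P-h*ax
    q=[b-.024*ex,b+.06*ax-.024*ex,b+.08*ax-.024*ex,b+.08*ax+.024*ex]
    print(h,th,proj(c,q)[:,1].round(0),'low',(b+.024*ex)[2].round(3),'-x',q[0].round(3)[[0,2]])
E
```

```text
[ 0.78423968 -0.20430675  0.04787299] [-0.89173761  0.16159484 -1.77835554]
[(150, (191, 194, 191)), (158, (191, 191, 183)), (166, (193, 196, 192)), (174, (145, 143, 138)), (182, (112, 116, 113)), (190, (116, 125, 122)), (198, (71, 87, 70)), (206, (72, 85, 71)), (214, (71, 86, 70)), (222, (70, 85, 71)), (230, (65, 83, 68)), (238, (73, 88, 73)), (246, (68, 84, 69)), (254, (66, 82, 68)), (262, (71, 86, 70)), (270, (70, 85, 68)), (278, (67, 82, 68)), (286, (68, 84, 70)), (294, (65, 79, 70)), (302, (65, 80, 69)), (310, (68, 83, 68)), (318, (7, 54, 20)), (326, (3, 53, 18)), (334, (14, 59, 26)), (342, (13, 58, 23)), (350, (8, 56, 19)), (358, (12, 56, 22)), (366, (15, 61, 26)), (374, (14, 62, 25)), (382, (17, 72, 33)), (390, (15, 68, 27)), (398, (9, 66, 22)), (406, (23, 102, 43)), (414, (11, 65, 25)), (422, (27, 115, 48)), (430, (24, 112, 45)), (438, (25, 110, 44)), (446, (189, 187, 181))]
0.06 0.5 [176. 303. 368. 442.] low 0.003 -x [0.734 0.026]
0.06 0.6 [168. 311. 381. 437.] low 0.004 -x [0.731 0.031]
0.06 0.7 [160. 318. 393. 431.] low 0.006 -x [0.727 0.036]
0.06 0.8 [153. 327. 405. 424.] low 0.008 -x [0.724 0.042]
0.06 0.9 [148. 336. 416. 417.] low 0.011 -x [0.722 0.048]
0.065 0.5 [169. 290. 351. 427.] low -0.002 -x [0.732 0.021]
0.065 0.6 [159. 295. 362. 421.] low -0.0 -x [0.728 0.027]
0.065 0.7 [150. 302. 373. 415.] low 0.002 -x [0.724 0.033]
0.065 0.8 [142. 309. 384. 409.] low 0.004 -x [0.721 0.039]
0.065 0.9 [135. 317. 395. 402.] low 0.008 -x [0.718 0.045]
0.07 0.5 [161. 276. 334. 412.] low -0.006 -x [0.73  0.017]
0.07 0.6 [150. 281. 344. 406.] low -0.004 -x [0.725 0.023]
0.07 0.7 [140. 286. 354. 400.] low -0.002 -x [0.721 0.029]
0.07 0.8 [131. 292. 364. 394.] low 0.001 -x [0.717 0.035]
0.07 0.9 [123. 299. 374. 387.] low 0.005 -x [0.714 0.042]
```

>>> arm_command:
  translation:
    - [0.01,0,0.002]
    - [0.01,0,0.002]
    - [0.01,0,0]
    - [0.01,0,0]
    - [0.01,0,0]
    - [0.01,0,0]
    - [0,0,0]
    - [0,0,0]
  turn: [0,0,0,0,0,0,0,0]
  claw: [1,1,1,1,1,1,1,1]
  squeeze: 20

```text
clock: 15.8
tool_pos: [0.7574, -0.2042, 0.0478]
tcp_rot: [-3.141, 0.004, 3.118]
force: [3.1, -1.0, -0.2]
finger_gap: 0.0476
grasp_force: 31.7
```

>>> arm_command:
  translation:
    - [0.01,0,0]
    - [0.006,0,0]
    - [0,0,0]
    - [0,0,0]
  turn: [0,0,0,0]
  claw: [1,1,1,1]

```text
clock: 16.13
tool_pos: [0.7541, -0.2042, 0.05]
tcp_rot: [-3.139, 0.013, 3.118]
force: [9.9, -0.1, 2.5]
finger_gap: 0.0474
grasp_force: 32.0
```

>>> arm_command:
  translation:
    - [0.008,0,0.004]
    - [0.008,0,0.004]
    - [0.004,0,0]
    - [0,0,0]
    - [0,0,0]
  turn: [0,0,0,0,0]
  claw: [0.5,0.48,0.47,0.46,0.46]

```text
clock: 16.55
tool_pos: [0.7436, -0.2043, 0.0458]
tcp_rot: [-3.139, 0.012, 3.119]
force: [9.0, -1.3, 2.0]
finger_gap: 0.0474
grasp_force: 30.7
```

```bash
python3 - <<'E'
from h import *
s=bot.sense();print(s['tool_pos'],s['tcp_rot'],s['force'],s['finger_gap'],s['grasp_force'])
a,c=snap('wrist','w12')
print([(v,tuple(int(q) for q in a[v,316])) for v in range(150,460,8)])
E
```

```text
[ 0.74364745 -0.20427041  0.04579497] [-3.13903002  0.01227918  3.11851055] [ 9.035441   -1.28329897  2.02766529] 0.04743346182154494 30.678391456604004
[(150, (193, 152, 94)), (158, (193, 154, 96)), (166, (191, 150, 92)), (174, (190, 151, 93)), (182, (190, 150, 93)), (190, (119, 91, 55)), (198, (68, 53, 28)), (206, (69, 51, 29)), (214, (183, 144, 88)), (222, (210, 171, 106)), (230, (67, 80, 65)), (238, (65, 79, 63)), (246, (66, 82, 66)), (254, (65, 80, 66)), (262, (66, 80, 65)), (270, (64, 79, 64)), (278, (62, 75, 61)), (286, (65, 78, 64)), (294, (60, 73, 62)), (302, (63, 75, 60)), (310, (65, 81, 65)), (318, (30, 64, 36)), (326, (14, 59, 27)), (334, (13, 59, 22)), (342, (5, 61, 23)), (350, (13, 62, 24)), (358, (5, 59, 22)), (366, (14, 63, 25)), (374, (15, 85, 34)), (382, (17, 84, 34)), (390, (20, 85, 34)), (398, (21, 85, 37)), (406, (20, 83, 35)), (414, (15, 82, 33)), (422, (16, 82, 34)), (430, (35, 144, 63)), (438, (32, 134, 58)), (446, (27, 133, 53)), (454, (9, 12, 12))]
```

>>> arm_command:
  translation:
    - [0.006,0,0]
    - [0.006,0,0]
    - [0.006,0,0]
    - [0,0,0]
    - [0,0,0]
  turn: [0,0,0,0,0]
  claw: [0.46,0.46,0.46,0.46,0.46]

```text
clock: 17.02
tool_pos: [0.7332, -0.2039, 0.0451]
tcp_rot: [-3.14, 0.009, 3.118]
force: [7.6, 0.4, 2.6]
finger_gap: 0.0473
grasp_force: 29.3
```

```bash
python3 - <<'E'
from h import *
s=bot.sense();print(s['tool_pos'],s['tcp_rot'],s['force'],s['finger_gap'],s['grasp_force'])
a,c=snap('wrist','w13')
print([(v,tuple(int(q) for q in a[v,316])) for v in range(214,460,8)])
E
```

```text
[ 0.73315887 -0.20386189  0.04506795] [-3.13959637  0.00915496  3.11843302] [7.64171286 0.40296529 2.58341725] 0.04734988901035471 29.296537041664124
[(214, (119, 92, 55)), (222, (76, 57, 35)), (230, (73, 56, 35)), (238, (77, 59, 36)), (246, (212, 171, 105)), (254, (213, 172, 106)), (262, (51, 64, 53)), (270, (54, 66, 56)), (278, (52, 66, 55)), (286, (54, 66, 56)), (294, (52, 63, 54)), (302, (51, 65, 54)), (310, (58, 71, 56)), (318, (55, 76, 55)), (326, (5, 51, 22)), (334, (12, 54, 22)), (342, (11, 56, 24)), (350, (15, 55, 25)), (358, (13, 60, 24)), (366, (21, 91, 38)), (374, (18, 89, 36)), (382, (25, 93, 43)), (390, (25, 93, 40)), (398, (21, 91, 39)), (406, (24, 92, 40)), (414, (21, 91, 38)), (422, (22, 91, 39)), (430, (31, 129, 54)), (438, (28, 134, 57)), (446, (33, 140, 60)), (454, (12, 14, 16))]
```

>>> arm_command:
  translation:
    - [-0.02,0,0]
    - [0,0,0.006]
    - [0,0,0]
    - [0,0,0]
    - [0,0,0]
    - [0,0,0]
    - [0,0,-0.04]
    - [0,0,-0.06]
    - [0,0,-0.06]
    - [0.04,0,-0.04]
    - [0,0,0]
    - [0,0,0]
    - [0,0,0]
  turn: [0,0,0,0,0,0,0,0,0,0,0,0,0]
  claw: [0.46,0.46,0.46,0.3,0,0,0,0,0,0,0,0,0]

```text
clock: 18.15
tool_pos: [0.718, -0.2027, 0.1387]
tcp_rot: [3.141, -0.002, 3.118]
force: [-1.0, -0.7, -0.7]
finger_gap: 0.0859
grasp_force: 0.0
```

```bash
cat >> h.py <<'E'
from scipy.optimize import least_squares
A=np.linspace(0,2*np.pi,72)
def lidfit(views,z=.08,hue=70,**k):
    """views: list of (im,c,box). Fit upright jar (x,y,z) silhouettes of lid; returns x and residuals"""
    obs=[]
    for im,c,box in views:
        bl=blob(im,hue,box,**k); x,y,w,h=bl[0][2]; obs.append((c,np.array([x,x+w-1,y,y+h-1])))
    def f(q):
        o=[]
        for c,b in obs:
            P=proj(c,[[q[0]+.024*np.cos(t),q[1]+.024*np.sin(t),zz] for t in A for zz in(q[2],q[2]-.02)])
            o+=list(np.array([P[:,0].min(),P[:,0].max(),P[:,1].min(),P[:,1].max()])-b)
        return o
    x0=bl[0][1]; X=onz(obs[-1][0],x0,z)
    r=least_squares(f,[X[0],X[1],z],diff_step=1e-3); return r.x.round(4),np.round(r.fun,1)
E
python3 - <<'E'
from h import *
s=bot.sense();print(s['clock'],s['tool_pos'],s['force'])
a,c=snap('wrist','w14'); b,cs=snap('scene','s14'); t,ct=snap('top','t14')
for n,i in(('w',a),('s',b),('t',t)): print(n,blob(i,70)[:3])
for v in ([(a,c,(260,150,420,420))],[(b,cs,(300,320,370,390))]): print(lidfit(v))
E
```

```text
18.15 [ 0.71804225 -0.20267608  0.13869017] [-0.95070861 -0.68921021 -0.72149702]
w [(5901, [313.8, 302.1], [269, 261, 91, 83]), (1644, [229.1, 167.8], [216, 132, 29, 77])]
s [(395, [327.0, 360.1], [316, 349, 22, 23]), (135, [293.9, 357.8], [286, 349, 17, 18])]
t [(161, [381.9, 159.6], [374, 154, 17, 13])]
(array([ 0.7521, -0.2044,  0.0542]), array([ 3.1, -3.1, -3.1,  3. ]))
(array([ 0.7012, -0.1802, -0.0446]), array([ 0.3, -0.3, -0.2,  0.2]))
```

```bash
cat >> h.py <<'E'
def cenfit(obs,z0=.08,zfix=False):
    def sil(c,x,y,z):
        h=cv2.convexHull(proj(c,[[x+.024*np.cos(t),y+.024*np.sin(t),zz] for zz in(z-.02,z) for t in A]).astype(np.float32)); m=cv2.moments(h); return np.array([m['m10']/m['m00'],m['m01']/m['m00']])
    X=onz(obs[0][0],obs[0][1],.07)
    if zfix: r=least_squares(lambda q:np.concatenate([sil(c,q[0],q[1],z0)-p for c,p in obs]),X[:2],diff_step=1e-3)
    else: r=least_squares(lambda q:np.concatenate([sil(c,*q)-p for c,p in obs]),[X[0],X[1],z0],diff_step=1e-3)
    return r.x.round(4),r.fun.round(1)
E
python3 - <<'E'
from h import *
a,c=load('w14');b,cs=load('s14');t,ct=load('t14')
print(cenfit([(c,(313.8,302.1)),(cs,(327,360.1))]),cenfit([(cs,(327,360.1)),(ct,(381.9,159.6))]),cenfit([(c,(313.8,302.1))],zfix=True),cenfit([(cs,(327,360.1))],zfix=True),cenfit([(ct,(381.9,159.6))],zfix=True))
# visible jar body rows
print([(v,tuple(int(q) for q in a[v,315])) for v in range(200,350,8)])
E
```

```text
(array([ 0.7402, -0.2042,  0.0801]), array([ 0. ,  0. , -0.1,  0. ])) (array([ 0.7387, -0.2038,  0.076 ]), array([-0.3,  0. , -0.3, -0.2])) (array([ 0.7402, -0.2042]), array([-0.,  0.])) (array([ 0.7402, -0.204 ]), array([-0.,  0.])) (array([ 0.737 , -0.2041]), array([-0., -0.]))
[(200, (148, 114, 69)), (208, (81, 60, 34)), (216, (47, 38, 25)), (224, (164, 127, 76)), (232, (48, 50, 38)), (240, (31, 38, 33)), (248, (39, 47, 35)), (256, (12, 40, 19)), (264, (15, 68, 25)), (272, (16, 72, 29)), (280, (27, 117, 50)), (288, (26, 116, 49)), (296, (23, 115, 47)), (304, (25, 113, 47)), (312, (25, 115, 48)), (320, (27, 113, 47)), (328, (21, 113, 44)), (336, (24, 113, 46)), (344, (80, 130, 89))]
```

>>> arm_command:
  translation:
    - [-0.043,-0.002,0]
    - [0,0,0.06]
    - [0,0,0.06]
    - [0,0,0.05]
    - [0,0,0.019]
    - [0,0,0]
    - [0,0,0]
    - [0,0,0]
    - [0,0,0]
    - [0,0,0]
    - [0,0,0]
    - [0,0,0]
    - [0,0,0]
    - [0,0,-0.04]
    - [0,0,-0.05]
    - [0,0,-0.06]
    - [0,0,0]
    - [0,0,0]
    - [0,0,0]
  turn: [0,0,0,0,0,0,0,0,0,0,0,0,0,0,0,0,0,0,0]
  claw: [0,0,0,0,0,0,0,1,1,1,1,1,1,1,1,1,1,1,1]
  squeeze: 90

```text
clock: 19.88
tool_pos: [0.7396, -0.2042, 0.1195]
tcp_rot: [3.141, -0.001, 3.118]
force: [-0.7, 0.5, -2.3]
finger_gap: 0.046
grasp_force: 92.3
```

```bash
python3 - <<'E'
from h import *
s=bot.sense();print(s['clock'],s['tool_pos'],s['tcp_rot'],s['force'],s['finger_gap'],s['grasp_force'])
a,c=load('w14'); g=a[:,300,0].astype(int); print([(v,g[v]) for v in range(120,234,2)])
a2,c2=snap('wrist','w15');b,cs=snap('scene','s15')
print(blob(a2,70)[:2],blob(b,70)[:2]); g=a2[:,300,0].astype(int); print([(v,g[v]) for v in range(120,300,4)]) 
for v in range(120,240,10): print(v,onz(c,(300,v),.042)[0].round(4),onz(c2,(300,v),.042)[0].round(4))
E
```

```text
19.8833 [ 0.73960926 -0.20417848  0.11954959] [ 3.14134536e+00 -1.05263103e-03  3.11832471e+00] [-0.67483964  0.49860989 -2.30374292] 0.04598286915717445 92.32415556907654
[(120, np.int64(161)), (122, np.int64(157)), (124, np.int64(161)), (126, np.int64(159)), (128, np.int64(158)), (130, np.int64(158)), (132, np.int64(160)), (134, np.int64(160)), (136, np.int64(160)), (138, np.int64(157)), (140, np.int64(157)), (142, np.int64(157)), (144, np.int64(156)), (146, np.int64(160)), (148, np.int64(160)), (150, np.int64(157)), (152, np.int64(157)), (154, np.int64(158)), (156, np.int64(158)), (158, np.int64(166)), (160, np.int64(164)), (162, np.int64(167)), (164, np.int64(167)), (166, np.int64(166)), (168, np.int64(163)), (170, np.int64(169)), (172, np.int64(164)), (174, np.int64(165)), (176, np.int64(165)), (178, np.int64(165)), (180, np.int64(166)), (182, np.int64(167)), (184, np.int64(163)), (186, np.int64(165)), (188, np.int64(162)), (190, np.int64(164)), (192, np.int64(165)), (194, np.int64(164)), (196, np.int64(164)), (198, np.int64(166)), (200, np.int64(163)), (202, np.int64(163)), (20
[... 977 characters left out ...]
, (208, np.int64(196)), (212, np.int64(196)), (216, np.int64(195)), (220, np.int64(194)), (224, np.int64(126)), (228, np.int64(60)), (232, np.int64(43)), (236, np.int64(44)), (240, np.int64(39)), (244, np.int64(39)), (248, np.int64(45)), (252, np.int64(41)), (256, np.int64(44)), (260, np.int64(43)), (264, np.int64(47)), (268, np.int64(14)), (272, np.int64(17)), (276, np.int64(9)), (280, np.int64(10)), (284, np.int64(10)), (288, np.int64(23)), (292, np.int64(33)), (296, np.int64(36))]
120 0.648 0.6695
130 0.6531 0.6742
140 0.6584 0.679
150 0.6637 0.6839
160 0.669 0.6888
170 0.6744 0.6938
180 0.6799 0.6989
190 0.6855 0.704
200 0.6911 0.7092
210 0.6969 0.7144
220 0.7027 0.7198
230 0.7085 0.7252
```

```bash
cat >> h.py <<'E'
def topfit(c,L,R,U,D,x0):
    def f(q):
        P=proj(c,[[q[0]+.024*np.cos(t),q[1]+.024*np.sin(t),q[2]] for t in A]); return [P[:,0].min()-L,P[:,0].max()-R,(P[:,1].min()-U)*(U>0),P[:,1].max()-D]
    r=least_squares(f,x0,diff_step=1e-3); return r.x.round(4),r.fun.round(1)
E
python3 - <<'E'
from h import *
a,c=load('w15'); print([(v,int(a[v,340,1])) for v in range(264,440,6)])
print(topfit(c,237,394,0,426,[.74,-.204,.15]))
E
```

```text
[(264, 56), (270, 41), (276, 44), (282, 47), (288, 53), (294, 139), (300, 130), (306, 83), (312, 82), (318, 79), (324, 83), (330, 79), (336, 79), (342, 83), (348, 84), (354, 84), (360, 80), (366, 82), (372, 82), (378, 85), (384, 81), (390, 108), (396, 74), (402, 75), (408, 75), (414, 127), (420, 126), (426, 191), (432, 194), (438, 195)]
(array([ 0.7395, -0.2045,  0.1451]), array([-0.,  0.,  0.,  0.]))
```

>>> arm_command:
  translation:
    - [0.04,-0.0005,0]
    - [0.05,-0.0005,0]
    - [0.037,-0.0005,0]
    - [0,0,0]
    - [0,0,0.02]
    - [0,0,0.02]
    - [0,0,0.01]
    - [0,0,0]
    - [0,0,0]
    - [0,0,0]
  turn: [0,0,0,0,0,0,0,0,0,0]
  claw: [1,1,1,1,1,1,1,1,1,1]

```text
clock: 20.82
tool_pos: [0.6774, -0.2036, 0.0946]
tcp_rot: [3.142, -0.0, 3.119]
force: [0.5, 0.2, -1.5]
finger_gap: 0.0459
grasp_force: 92.3
```

```bash
python3 - <<'E'
from h import *
s=bot.sense();print(s['clock'],s['tool_pos'],s['tcp_rot'],s['force'])
a,c=snap('wrist','w16'); cv2.imwrite('pics/c16.png',a[60:460,150:490,::-1])
for u in (275,): g=a[:,u,0].astype(int); print([(v,g[v]) for v in range(150,260,4)])
for v in(150,170): g=a[v,:,0].astype(int); print([(u,g[u]) for u in list(range(225,275,3))+list(range(350,410,3))])
for v in range(160,240,10): print(v,onz(c,(275,v),.042)[0].round(4))
E
```

```text
20.8167 [ 0.67740264 -0.20359974  0.09455545] [ 3.14154741e+00 -1.46934996e-04  3.11862849e+00] [ 0.54687554  0.20850935 -1.46279559]
[(150, np.int64(116)), (154, np.int64(117)), (158, np.int64(116)), (162, np.int64(117)), (166, np.int64(114)), (170, np.int64(113)), (174, np.int64(119)), (178, np.int64(121)), (182, np.int64(116)), (186, np.int64(107)), (190, np.int64(69)), (194, np.int64(70)), (198, np.int64(183)), (202, np.int64(203)), (206, np.int64(203)), (210, np.int64(117)), (214, np.int64(116)), (218, np.int64(115)), (222, np.int64(114)), (226, np.int64(117)), (230, np.int64(115)), (234, np.int64(119)), (238, np.int64(116)), (242, np.int64(105)), (246, np.int64(73)), (250, np.int64(53)), (254, np.int64(51)), (258, np.int64(48))]
[(225, np.int64(155)), (228, np.int64(175)), (231, np.int64(179)), (234, np.int64(182)), (237, np.int64(196)), (240, np.int64(192)), (243, np.int64(207)), (246, np.int64(193)), (249, np.int64(66)), (252, np.int64(58)), (255, np.int64(59)), (258, np.int64(98)), (261, np.int64(134)), (264, np.int64(132)), (267, np.int64(122)), (270, np.int64(114)), (273, 
[... 647 characters left out ...]
0)), (252, np.int64(59)), (255, np.int64(58)), (258, np.int64(75)), (261, np.int64(130)), (264, np.int64(131)), (267, np.int64(133)), (270, np.int64(127)), (273, np.int64(121)), (350, np.int64(210)), (353, np.int64(200)), (356, np.int64(190)), (359, np.int64(194)), (362, np.int64(203)), (365, np.int64(198)), (368, np.int64(194)), (371, np.int64(148)), (374, np.int64(85)), (377, np.int64(88)), (380, np.int64(99)), (383, np.int64(200)), (386, np.int64(208)), (389, np.int64(206)), (392, np.int64(195)), (395, np.int64(147)), (398, np.int64(146)), (401, np.int64(151)), (404, np.int64(151)), (407, np.int64(149))]
160 0.624
170 0.6284
180 0.6329
190 0.6375
200 0.642
210 0.6467
220 0.6514
230 0.6562
```

View pics/c16.png

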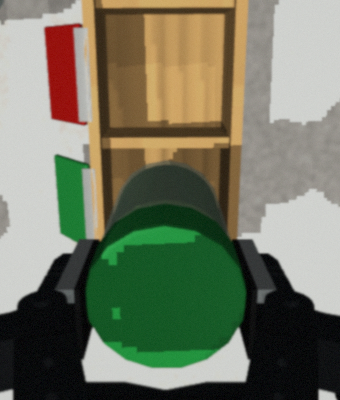

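>>> arm_command:
  translation:
    - [0.003,0,0]
    - [0,0,0.015]
    - [0,0,0.015]
    - [0,0,0.015]
    - [0,0,0.01]
    - [0,0,0]
    - [0,0,0]
  turn: [0,0,0,0,0,0,0]
  claw: [1,1,1,1,1,1,1]

```text
clock: 21.45
tool_pos: [0.6751, -0.2035, 0.0668]
tcp_rot: [3.141, -0.001, 3.118]
force: [-0.3, -0.7, -1.8]
finger_gap: 0.0459
grasp_force: 92.4
```

No contact and the base is inside the slot. Lower to the floor.

>>> arm_command:
  translation:
    - [0,0,0.01]
    - [0,0,0.01]
    - [0,0,0.008]
    - [0,0,0.005]
    - [0,0,0]
    - [0,0,0]
  turn: [0,0,0,0,0,0]
  claw: [1,1,1,1,1,1]

```text
clock: 21.95
tool_pos: [0.6752, -0.2035, 0.0526]
tcp_rot: [-3.141, 0.0, 3.118]
force: [-4.2, 0.7, 7.7]
finger_gap: 0.046
grasp_force: 93.1
```

>>> arm_command:
  translation:
    - [0,0,-0.004]
    - [0,0,0]
    - [0,0,0]
    - [0,0,0]
    - [0,0,0]
    - [0,0,-0.05]
    - [0,0,-0.08]
    - [0,0,-0.08]
    - [0,0,-0.03]
    - [0.07,-0.068,0]
    - [0.07,-0.068,0]
    - [0.069,-0.069,0]
    - [0,0,0]
    - [0,0,0]
    - [0,0,0]
    - [0,0,0]
  turn: [0,0,0,0,0,0,0,0,0,0,0,0,0,0,0,0]
  claw: [1,0.3,0,0,0,0,0,0,0,0,0,0,0,0,0,0]

```text
clock: 23.28
tool_pos: [0.585, -0.2884, 0.173]
tcp_rot: [3.141, 0.001, 3.119]
force: [0.4, 0.6, 0.1]
finger_gap: 0.0853
grasp_force: 0.0
```

```bash
cat >> h.py <<'E'
HUE=dict(green=70,blue=110,yellow=28,red=0)
SL=dict(green=(.675,-.2035),red=(.613,-.2024),black=(.551,-.2013),blue=(.489,-.2001),yellow=(.427,-.199))
def lid(im,c,col,box=None):
    """all lid candidates of colour col, position with top at .08"""
    if col!='black': bl=blob(im,HUE[col],box)
    else:
        x0,y0,x1,y1=box or (0,0,640,480); m=(im[y0:y1,x0:x1].max(2)<45).astype(np.uint8); n,l,st,ce=cv2.connectedComponentsWithStats(m)
        bl=sorted([(int(st[i,4]),(ce[i]+[x0,y0]).tolist(),(st[i,:4]+[x0,y0,0,0]).tolist()) for i in range(1,n)],reverse=True)
    return [(b[0],np.round(b[1],0),b[2],*cenfit([(c,b[1])],zfix=True)) for b in bl[:2] if b[0]>40]
def go(target,z=None):
    s=bot.sense();p=s['tool_pos'];y=s['tcp_rot'][2]; d=np.array(target[:2])-p[:2]
    tx=np.array([np.cos(y),np.sin(y)]);ty=np.array([np.sin(y),-np.cos(y)])
    print('t',round(s['clock'],2),'tcp',p.round(4),'rot',s['tcp_rot'].round(3),'F',s['force'].round(1),'-> units x %.4f y %.4f'%(d@tx/.5,d@ty/.5),'' if z is None else 'z %.4f'%((p[2]-z)/.5))
E
python3 - <<'E'
from h import *
a,c=snap('wrist','w17');b,cs=snap('scene','s17');t,ct=snap('top','t17')
print('w yellow',lid(a,c,'yellow'))
for n,i,cc in(('s',b,cs),('t',t,ct)):
  for k in HUE: print(n,k,[(q[0],q[1],q[3]) for q in lid(i,cc,k)])
go((.568,-.3035),.045)
E
```

```text
w yellow [(5545, array([288., 211.]), [246, 168, 83, 86], array([ 0.5654, -0.3037]), array([-0., -0.])), (251, array([503.,  47.]), [491, 22, 25, 56], array([ 0.4823, -0.1894]), array([ 0., -0.]))]
s green [(378, array([310., 335.]), array([ 0.672 , -0.2023])), (162, array([294., 356.]), array([ 0.6924, -0.2575]))]
s blue [(122, array([214., 286.]), array([ 0.4452, -0.3135])), (94, array([253., 296.]), array([ 0.5194, -0.2546]))]
s yellow [(1118, array([488., 308.]), array([0.8501, 0.1591])), (385, array([245., 324.]), array([ 0.5692, -0.3039]))]
s red [(943, array([415., 267.]), array([0.6742, 0.0947])), (434, array([508., 313.]), array([0.8865, 0.1854]))]
t green [(235, array([383., 182.]), array([ 0.6761, -0.2048]))]
t blue []
t yellow [(918, array([244., 125.]), array([0.8432, 0.1648])), (250, array([422., 221.]), array([ 0.5681, -0.3029]))]
t red [(29660, array([249.,  41.]), array([1.0876, 0.148 ])), (1790, array([268., 203.]), array([0.6272, 0.1011]))]
t 23.43 tcp [ 0.5851 -0.288   0.1728] rot [3.141 0.    3.12 ] F [-0.2  0.2 -0.2] -> units x 0.0334 y -0.0317 z 0.2556
```

>>> arm_command:
  translation:
    - [0.0354,-0.0315,0]
    - [0,0,0.07]
    - [0,0,0.07]
    - [0,0,0.07]
    - [0,0,0.0456]
    - [0,0,0]
    - [0,0,0]
    - [0,0,0]
    - [0,0,0]
    - [0,0,0]
    - [0,0,0]
    - [0,0,0]
    - [0,0,-0.04]
    - [0,0,-0.05]
    - [0,0,-0.06]
    - [0.057,0.0406,0]
    - [0.057,0.0406,0]
    - [0.057,0.0406,0]
    - [0.057,0.0406,0]
    - [0.0566,0.0406,0]
  turn: [0,0,0,0,0,0,0,0,0,0,0,0,0,0,0,0,0,0,0,0]
  claw: [0,0,0,0,0,0,0,1,1,1,1,1,1,1,1,1,1,1,1,1]
  squeeze: 90

```text
clock: 25.1
tool_pos: [0.4248, -0.1987, 0.1211]
tcp_rot: [-3.141, 0.001, 3.118]
force: [1.3, -0.4, -1.0]
finger_gap: 0.0463
grasp_force: 92.5
```

>>> arm_command:
  translation:
    - [0,0,0]
    - [0,0,0]
    - [0,0,0]
    - [0,0,0]
  turn: [0,0,0,0]
  claw: [1,1,1,1]

```text
clock: 25.43
tool_pos: [0.428, -0.2008, 0.1212]
tcp_rot: [-3.14, 0.003, 3.118]
force: [0.5, -0.3, -0.9]
finger_gap: 0.0462
grasp_force: 92.5
```

```bash
cat >> h.py <<'E'
def held(name,col):
    a,c=snap('wrist',name); b=blob(a,HUE[col],(200,230,440,470)) if col in HUE else None
    if b: L,t,w,h=b[0][2]; print('jar top fit',topfit(c,L,L+w-1,0,t+h-1,[*bot.sense()['tool_pos'][:2],.15]))
    # cross walls: bright rim runs along column 275/285/ etc
    for u in(280,345):
        g=a[:,u].astype(int); r=(g[:,0]>175)&(g[:,2]<0.66*g[:,0]); v=0; out=[]
        while v<280:
            if r[v]:
                w=v
                while r[w]: w+=1
                if 5<=w-v<=20: out.append((v,w,onz(c,(u,(v+w-1)/2),.042)[0].round(4)))
                v=w
            v+=1
        print('col',u,out)
    for v in(100,150):
        print('row',v,[(u,onz(c,(u,v),.042)[:2].round(4)) for u in range(200,440) if abs(int(a[v,u,0])-int(a[v,u-2,0]))>60])
    return a,c
E
python3 - <<'E'
from h import *
go(SL['yellow'],.053); print(bot.sense()['finger_gap'],bot.sense()['grasp_force'])
held('w18','yellow')
E
```

```text
t 25.43 tcp [ 0.428  -0.2008  0.1212] rot [-3.140e+00  3.000e-03  3.118e+00] F [ 0.5 -0.3 -0.9] -> units x 0.0022 y 0.0036 z 0.1364
0.04617066241371916 92.45303392410278
jar top fit (array([ 0.4298, -0.2011,  0.149 ]), array([-0.,  0.,  0.,  0.]))
col 280 [(193, 202, np.float64(0.3964))]
col 345 [(193, 205, np.float64(0.398))]
row 100 []
row 150 []
```

>>> arm_command:
  translation:
    - [0.003,0.0036,0]
    - [0,0,0]
    - [0,0,0.03]
    - [0,0,0.03]
    - [0,0,0.02]
    - [0,0,0.01]
    - [0,0,0.01]
    - [0,0,0]
    - [0,0,0]
  turn: [0,0,0,0,0,0,0,0,0]
  claw: [1,1,1,1,1,1,1,1,1]

```text
clock: 26.23
tool_pos: [0.425, -0.1979, 0.0702]
tcp_rot: [3.142, -0.0, 3.118]
force: [0.7, 0.6, -1.6]
finger_gap: 0.046
grasp_force: 92.5
```

>>> arm_command:
  translation:
    - [0,0,0.012]
    - [0,0,0.012]
    - [0,0,0.008]
    - [0,0,0]
    - [0,0,0]
    - [0,0,0]
    - [0,0,0]
    - [0,0,0]
    - [0,0,-0.04]
    - [0,0,-0.07]
    - [0,0,-0.07]
    - [0,0,-0.06]
    - [-0.024,-0.075,0]
    - [-0.024,-0.075,0]
    - [-0.023,-0.075,0]
    - [0,0,0]
    - [0,0,0]
    - [0,0,0]
    - [0,0,0]
  turn: [0,0,0,0,0,0,0,0,0,0,0,0,0,0,0,0,0,0,0]
  claw: [1,1,1,1,0.3,0,0,0,0,0,0,0,0,0,0,0,0,0,0]

```text
clock: 27.82
tool_pos: [0.4565, -0.3096, 0.1739]
tcp_rot: [3.14, -0.002, 3.119]
force: [-0.3, -0.1, 0.4]
finger_gap: 0.0857
grasp_force: 0.0
```

```bash
python3 - <<'E'
from h import *
a,c=snap('wrist','w19');b,cs=snap('scene','s19');t,ct=snap('top','t19')
print('w blue',lid(a,c,'blue'))
for n,i,cc in(('s',b,cs),('t',t,ct)):
  for k in ('yellow','blue'): print(n,k,[(q[0],q[1],q[3]) for q in lid(i,cc,k)])
go((.4575,-.311),.045)
E
```

```text
w blue [(4977, array([312., 243.]), [273, 204, 80, 79], array([ 0.4563, -0.3113]), array([-0.,  0.])), (1798, array([404., 267.]), [388, 236, 38, 66], array([ 0.473 , -0.2568]), array([-0., -0.]))]
s yellow [(1116, array([488., 308.]), array([0.8501, 0.1591])), (345, array([80., 74.]), array([-0.4599, -0.3037]))]
s blue [(340, array([218., 290.]), array([ 0.4585, -0.3113])), (135, array([252., 294.]), array([ 0.513, -0.254]))]
t yellow [(884, array([244., 125.]), array([0.8443, 0.1648])), (328, array([385., 275.]), array([ 0.4276, -0.1989]))]
t blue [(54, array([401., 252.]), array([ 0.4867, -0.2423]))]
t 27.97 tcp [ 0.4571 -0.3097  0.1742] rot [ 3.141e+00 -1.000e-03  3.119e+00] F [ 0.2  0.7 -0.5] -> units x -0.0009 y -0.0025 z 0.2584
```

>>> arm_command:
  translation:
    - [0,-0.0025,0.07]
    - [0,0,0.07]
    - [0,0,0.07]
    - [0,0,0.0484]
    - [0,0,0]
    - [0,0,0]
    - [0,0,0]
    - [0,0,0]
    - [0,0,0]
    - [0,0,0]
    - [0,0,0]
    - [0,0,-0.04]
    - [0,0,-0.05]
    - [0,0,-0.06]
    - [-0.0197,0.0745,0]
    - [-0.0197,0.0745,0]
    - [-0.0197,0.0745,0]
    - [0,0,0]
    - [0,0,0]
    - [0,0,0]
  turn: [0,0,0,0,0,0,0,0,0,0,0,0,0,0,0,0,0,0,0,0]
  claw: [0,0,0,0,0,0,1,1,1,1,1,1,1,1,1,1,1,1,1,1]

```text
clock: 29.63
tool_pos: [0.49, -0.2014, 0.1208]
tcp_rot: [-3.14, 0.001, 3.12]
force: [-0.4, -0.4, -2.0]
finger_gap: 0.0459
grasp_force: 92.8
```

```bash
python3 - <<'E'
from h import *
go(SL['blue'],.054); print(bot.sense()['finger_gap'],bot.sense()['grasp_force'])
held('w20','blue')
E
```

```text
t 29.63 tcp [ 0.49   -0.2014  0.1208] rot [-3.14e+00  1.00e-03  3.12e+00] F [-0.4 -0.4 -2. ] -> units x 0.0021 y 0.0025 z 0.1337
0.045883060982620835 92.7686083316803
jar top fit (array([ 0.4891, -0.2017,  0.1487]), array([-0.,  0.,  0.,  0.]))
col 280 [(65, 75, np.float64(0.3967)), (192, 200, np.float64(0.4574))]
col 345 [(65, 70, np.float64(0.3962)), (191, 205, np.float64(0.4592))]
row 100 [(257, array([ 0.4102, -0.2282])), (258, array([ 0.4102, -0.2278])), (272, array([ 0.4104, -0.221 ])), (375, array([ 0.4115, -0.1708])), (376, array([ 0.4115, -0.1703])), (377, array([ 0.4116, -0.1699])), (380, array([ 0.4116, -0.1684]))]
row 150 [(259, array([ 0.4341, -0.2287])), (260, array([ 0.4341, -0.2282])), (267, array([ 0.4342, -0.2247])), (268, array([ 0.4342, -0.2242])), (269, array([ 0.4342, -0.2237])), (376, array([ 0.4354, -0.1699])), (377, array([ 0.4354, -0.1694])), (435, array([ 0.4361, -0.1403])), (436, array([ 0.4361, -0.1398])), (437, array([ 0.4361, -0.1393]))]
```

>>> arm_command:
  translation:
    - [0.001,0.003,0]
    - [0,0,0]
    - [0,0,0.03]
    - [0,0,0.03]
    - [0,0,0.02]
    - [0,0,0.01]
    - [0,0,0.01]
    - [0,0,0]
    - [0,0,0]
  turn: [0,0,0,0,0,0,0,0,0]
  claw: [1,1,1,1,1,1,1,1,1]

```text
clock: 30.43
tool_pos: [0.4891, -0.1999, 0.07]
tcp_rot: [3.141, -0.0, 3.118]
force: [0.4, -0.5, -1.3]
finger_gap: 0.0461
grasp_force: 92.8
```

>>> arm_command:
  translation:
    - [0,0,0.012]
    - [0,0,0.012]
    - [0,0,0.008]
    - [0,0,0]
    - [0,0,0]
    - [0,0,0]
    - [0,0,0]
    - [0,0,-0.04]
    - [0,0,-0.07]
    - [0,0,-0.07]
    - [0,0,-0.06]
    - [0.0102,-0.0756,0]
    - [0.0102,-0.0756,0]
    - [0.0102,-0.0756,0]
    - [0.0102,-0.0756,0]
    - [0.0102,-0.0756,0]
    - [0.0102,-0.0756,0]
    - [0,0,0]
    - [0,0,0]
    - [0,0,0]
  turn: [0,0,0,0,0,0,0,0,0,0,0,0,0,0,0,0,0,0,0,0]
  claw: [1,1,1,1,0.3,0,0,0,0,0,0,0,0,0,0,0,0,0,0,0]

```text
clock: 32.1
tool_pos: [0.4529, -0.4254, 0.1739]
tcp_rot: [3.14, -0.0, 3.117]
force: [0.2, 0.4, 0.7]
finger_gap: 0.0855
grasp_force: 0.0
```

```bash
python3 - <<'E'
from h import *
a,c=snap('wrist','w21');b,cs=snap('scene','s21');t,ct=snap('top','t21')
print('w black',lid(a,c,'black',(220,130,420,330)))
for n,i,cc in(('s',b,cs),('t',t,ct)): print(n,'blue',[(q[0],q[1],q[3]) for q in lid(i,cc,'blue')])
go((.4529,-.4259),.045)
cv2.imwrite('pics/c21.png',np.hstack([a[60:360,160:480],cv2.resize(b[230:400,140:360],(388,300),interpolation=cv2.INTER_CUBIC)])[:,:,::-1])
E
```

```text
w black [(5316, array([313., 239.]), [274, 197, 80, 85], array([ 0.4508, -0.4265]), array([0., 0.]))]
s blue [(344, array([266., 273.]), array([ 0.4853, -0.198 ])), (135, array([252., 294.]), array([ 0.513, -0.254]))]
t blue [(255, array([384., 252.]), array([ 0.4891, -0.1997])), (54, array([401., 252.]), array([ 0.4867, -0.2423]))]
t 32.25 tcp [ 0.4535 -0.4242  0.1741] rot [ 3.141 -0.     3.12 ] F [-0.2  0.9  0.7] -> units x 0.0011 y -0.0034 z 0.2583
```

View pics/c21.png

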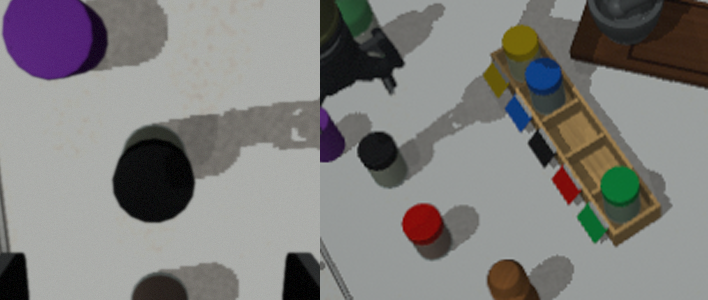

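The last picture shows green, yellow and blue standing in their own slots, the black lid at wrist-crop (154,180), and the purple one clear of the fingers at (55,30). Now grasp black.

>>> arm_command:
  translation:
    - [0.003,-0.004,0.07]
    - [0,0,0.07]
    - [0,0,0.07]
    - [0,0,0.0483]
    - [0,0,0]
    - [0,0,0]
    - [0,0,0]
    - [0,0,0]
    - [0,0,0]
    - [0,0,0]
    - [0,0,0]
    - [0,0,-0.04]
    - [0,0,-0.05]
    - [0,0,-0.06]
    - [0,0,0]
  turn: [0,0,0,0,0,0,0,0,0,0,0,0,0,0,0]
  claw: [0,0,0,0,0,0,1,1,1,1,1,1,1,1,1]

```text
clock: 33.5
tool_pos: [0.4548, -0.431, 0.1269]
tcp_rot: [-3.133, 0.008, 3.118]
force: [1.1, -1.4, -1.8]
finger_gap: 0.0458
grasp_force: 92.4
```

>>> arm_command:
  translation:
    - [-0.0267,0.0649,0]
    - [-0.0267,0.0649,0]
    - [-0.0267,0.0649,0]
    - [-0.0267,0.0649,0]
    - [-0.0267,0.0649,0]
    - [-0.0267,0.0649,0]
    - [-0.0267,0.0651,0]
    - [0,0,0]
    - [0,0,0]
    - [0,0,0]
  turn: [0,0,0,0,0,0,0,0,0,0]
  claw: [1,1,1,1,1,1,1,1,1,1]

```text
clock: 34.33
tool_pos: [0.5505, -0.2029, 0.1203]
tcp_rot: [-3.141, 0.0, 3.12]
force: [-0.4, -0.8, -1.5]
finger_gap: 0.0464
grasp_force: 92.7
```

```bash
python3 - <<'E'
from h import *
go(SL['black'],.054); print(bot.sense()['finger_gap'],bot.sense()['grasp_force'])
a,c=held('w22','black')
m=(a[230:470,200:440].max(2)<45).astype(np.uint8); g=a[:,316].max(1); print([(v,int(g[v])) for v in range(220,460,8)])
E
```

```text
t 34.33 tcp [ 0.5505 -0.2029  0.1203] rot [-3.141  0.     3.12 ] F [-0.4 -0.8 -1.5] -> units x -0.0010 y 0.0031 z 0.1325
0.04637228837904475 92.6960277557373
col 280 [(0, 10, np.float64(0.4294)), (68, 80, np.float64(0.4589)), (194, 204, np.float64(0.5193))]
col 345 [(194, 208, np.float64(0.5211))]
row 100 [(211, array([ 0.4701, -0.2519])), (212, array([ 0.4701, -0.2515])), (213, array([ 0.4702, -0.251 ])), (238, array([ 0.4704, -0.2388])), (239, array([ 0.4704, -0.2384])), (240, array([ 0.4705, -0.2379])), (257, array([ 0.4706, -0.2296])), (258, array([ 0.4707, -0.2291])), (259, array([ 0.4707, -0.2287])), (273, array([ 0.4708, -0.2219])), (381, array([ 0.472 , -0.1694]))]
row 150 [(214, array([ 0.4939, -0.2526])), (215, array([ 0.4939, -0.2521])), (216, array([ 0.4939, -0.2516])), (217, array([ 0.494 , -0.2511])), (240, array([ 0.4942, -0.2396])), (241, array([ 0.4942, -0.2391])), (242, array([ 0.4942, -0.2386])), (259, array([ 0.4944, -0.2301])), (260, array([ 0.4944, -0.2296])), (261, array([ 0.4945, -0.2291])), (378, array([ 0.4958, -0.1705])), (379, array([ 0.4958, -0.17  ])), (380, array([ 0.4958, -0.1695]))]
[(220, 228), (228, 144), (236, 82), (244, 85), (252, 84), (260, 82), (268, 108), (276, 6), (284, 4), (292, 4), (300, 25), (308, 11), (316, 9), (324, 14), (332, 12), (340, 15), (348, 12), (356, 16), (364, 12), (372, 12), (380, 10), (388, 17), (396, 18), (404, 13), (412, 24), (420, 22), (428, 24), (436, 79), (444, 55), (452, 17)]
```

>>> arm_command:
  translation:
    - [0.002,0.0032,0]
    - [0,0,0]
    - [0,0,0.03]
    - [0,0,0.03]
    - [0,0,0.02]
    - [0,0,0.01]
    - [0,0,0.01]
    - [0,0,0]
    - [0,0,0]
  turn: [0,0,0,0,0,0,0,0,0]
  claw: [1,1,1,1,1,1,1,1,1]

```text
clock: 35.13
tool_pos: [0.5495, -0.2013, 0.0699]
tcp_rot: [3.142, -0.0, 3.118]
force: [-0.3, -0.4, -2.0]
finger_gap: 0.0459
grasp_force: 92.8
```

>>> arm_command:
  translation:
    - [0,0,0.012]
    - [0,0,0.012]
    - [0,0,0.008]
    - [0,0,0]
    - [0,0,0]
    - [0,0,0]
    - [0,0,0]
    - [0,0,-0.04]
    - [0,0,-0.07]
    - [0,0,-0.07]
    - [0,0,-0.06]
    - [-0.01,-0.0744,0]
    - [-0.01,-0.0744,0]
    - [-0.01,-0.0744,0]
    - [-0.01,-0.0744,0]
    - [-0.01,-0.0744,0]
    - [-0.01,-0.0744,0]
    - [0,0,0]
    - [0,0,0]
    - [0,0,0]
  turn: [0,0,0,0,0,0,0,0,0,0,0,0,0,0,0,0,0,0,0,0]
  claw: [1,1,1,1,0.3,0,0,0,0,0,0,0,0,0,0,0,0,0,0,0]

```text
clock: 36.8
tool_pos: [0.5739, -0.4246, 0.1737]
tcp_rot: [3.14, -0.001, 3.118]
force: [0.1, 0.9, -0.1]
finger_gap: 0.0856
grasp_force: 0.0
```

```bash
python3 - <<'E'
from h import *
a,c=snap('wrist','w23');b,cs=snap('scene','s23');t,ct=snap('top','t23')
print('w red',lid(a,c,'red',(180,120,460,340)), 's red',lid(b,cs,'red',(150,330,240,390)))
p=proj(ct,[[.551,-.201,.085]])[0].astype(int);print('t black',lid(t,ct,'black',(p[0]-14,p[1]-14,p[0]+15,p[1]+15)))
go((.5741,-.425),.045)
E
```

```text
w red [(4997, array([314., 241.]), [274, 202, 81, 78], array([ 0.5724, -0.4253]), array([-0., -0.]))] s red [(413, array([198., 357.]), [187, 346, 23, 23], array([ 0.5748, -0.4253]), array([-0.,  0.]))]
t black [(262, array([384., 228.]), [375, 220, 18, 19], array([ 0.5507, -0.2006]), array([-0.,  0.]))]
t 36.95 tcp [ 0.5743 -0.4233  0.1742] rot [ 3.141 -0.     3.12 ] F [ 0.3 -0.3  0.2] -> units x 0.0003 y -0.0034 z 0.2583
```

>>> arm_command:
  translation:
    - [0,-0.0034,0.07]
    - [0,0,0.07]
    - [0,0,0.07]
    - [0,0,0.0483]
    - [0,0,0]
    - [0,0,0]
    - [0,0,0]
    - [0,0,0]
    - [0,0,0]
    - [0,0,0]
    - [0,0,0]
    - [0,0,-0.04]
    - [0,0,-0.07]
    - [0,0,-0.07]
    - [0,0,0]
  turn: [0,0,0,0,0,0,0,0,0,0,0,0,0,0,0]
  claw: [0,0,0,0,0,0,1,1,1,1,1,1,1,1,1]

```text
clock: 38.2
tool_pos: [0.5784, -0.4301, 0.1444]
tcp_rot: [-3.132, 0.012, 3.118]
force: [2.0, -1.2, -0.8]
finger_gap: 0.0463
grasp_force: 92.4
```

>>> arm_command:
  translation:
    - [-0.01127,0.0745,0]
    - [-0.01127,0.0745,0]
    - [-0.01127,0.0745,0]
    - [-0.01127,0.0745,0]
    - [-0.01127,0.0745,0]
    - [-0.01127,0.0745,0]
    - [0,0,0]
    - [0,0,0]
    - [0,0,0]
  turn: [0,0,0,0,0,0,0,0,0]
  claw: [1,1,1,1,1,1,1,1,1]

```text
clock: 38.95
tool_pos: [0.6136, -0.2041, 0.1354]
tcp_rot: [-3.14, 0.001, 3.12]
force: [-0.5, -0.2, -2.3]
finger_gap: 0.046
grasp_force: 92.7
```

```bash
python3 - <<'E'
from h import *
go(SL['red'],.054); print(bot.sense()['finger_gap'],bot.sense()['grasp_force'])
a,c=held('w24','red')
E
```

```text
t 38.95 tcp [ 0.6136 -0.2041  0.1354] rot [-3.14e+00  1.00e-03  3.12e+00] F [-0.5 -0.2 -2.3] -> units x 0.0013 y 0.0033 z 0.1628
0.046036978169254276 92.7193808555603
jar top fit (array([ 0.6115, -0.2045,  0.1629]), array([-0.,  0.,  0.,  0.]))
col 280 [(69, 79, np.float64(0.5207)), (188, 196, np.float64(0.5813))]
col 345 []
row 100 [(217, array([ 0.5328, -0.2536])), (218, array([ 0.5328, -0.253 ])), (219, array([ 0.5328, -0.2525])), (243, array([ 0.5331, -0.2401])), (244, array([ 0.5331, -0.2396])), (245, array([ 0.5331, -0.239 ])), (261, array([ 0.5333, -0.2308])), (262, array([ 0.5333, -0.2302])), (263, array([ 0.5333, -0.2297])), (377, array([ 0.5347, -0.1706]))]
row 150 [(220, array([ 0.5582, -0.2542])), (221, array([ 0.5582, -0.2536])), (222, array([ 0.5582, -0.2531])), (223, array([ 0.5582, -0.2526])), (245, array([ 0.5585, -0.2408])), (246, array([ 0.5585, -0.2403])), (247, array([ 0.5585, -0.2397])), (263, array([ 0.5587, -0.2312])), (264, array([ 0.5587, -0.2306])), (274, array([ 0.5589, -0.2253])), (374, array([ 0.5601, -0.1718])), (375, array([ 0.5601, -0.1712]))]
```

>>> arm_command:
  translation:
    - [0,0.0032,0]
    - [0,0,0]
    - [0,0,0.03]
    - [0,0,0.03]
    - [0,0,0.03]
    - [0,0,0.02]
    - [0,0,0.012]
    - [0,0,0.01]
    - [0,0,0]
    - [0,0,0]
  turn: [0,0,0,0,0,0,0,0,0,0]
  claw: [1,1,1,1,1,1,1,1,1,1]

```text
clock: 39.83
tool_pos: [0.6152, -0.2035, 0.0687]
tcp_rot: [-3.141, 0.004, 3.118]
force: [5.0, 0.4, -4.3]
finger_gap: 0.0459
grasp_force: 93.8
```

>>> arm_command:
  translation:
    - [-0.004,0,0.01]
    - [0,0,0.012]
    - [0,0,0.008]
    - [0,0,0]
    - [0,0,0]
  turn: [0,0,0,0,0]
  claw: [1,1,1,1,1]

```text
clock: 40.25
tool_pos: [0.6155, -0.2025, 0.0532]
tcp_rot: [3.142, 0.0, 3.118]
force: [3.9, 0.2, -3.9]
finger_gap: 0.0466
grasp_force: 94.4
```

>>> arm_command:
  translation:
    - [0,0,0]
    - [0,0,0]
    - [0,0,0]
    - [0,0,0]
    - [0,0,-0.04]
    - [0,0,-0.07]
    - [0,0,-0.08]
    - [0,0,-0.08]
    - [0,0,-0.08]
    - [0,0,-0.08]
    - [0,0,0]
    - [0,0,0]
    - [0,0,0]
  turn: [0,0,0,0,0,0,0,0,0,0,0,0,0]
  claw: [0.3,0,0,0,0,0,0,0,0,0,0,0,0]

```text
clock: 41.33
tool_pos: [0.6146, -0.2022, 0.2687]
tcp_rot: [3.142, -0.001, 3.118]
force: [-0.0, 1.0, 0.5]
finger_gap: 0.0853
grasp_force: 0.0
```

```bash
python3 - <<'E'
from h import *
s=bot.sense();print(s['clock'],s['tool_pos'],s['joint_pos'])
# arm model: r=L1 s2+L2 s23, z=d+L1 c2+L2 c23 (d = d1-dt)
J=[([.307,1.5075],(.207,.5358,.2305)),([.47564,1.23944],(.68836,-.06813,.22778)),(s['joint_pos'][1:3],s['tool_pos'])]
f=lambda q:np.concatenate([[q[0]*np.sin(j[0])+q[1]*np.sin(j[0]+j[1]+q[4])+q[3]-np.hypot(*p[:2]),q[2]+q[0]*np.cos(j[0])+q[1]*np.cos(j[0]+j[1]+q[4])-p[2]] for j,p in J])
r=least_squares(f,[.45,.45,0,0,0]);print(r.x,r.fun)
b,cs=snap('scene','s25');t,ct=snap('top','t25')
for n,i,cc in(('s',b,cs),('t',t,ct)):
  for k in SL:
    p=proj(cc,[[*SL[k],.085]])[0].astype(int)
    try: print(n,k,[(q[0],q[3]) for q in lid(i,cc,k,(p[0]-15,p[1]-15,p[0]+16,p[1]+16))][:1])
    except Exception as e: print(n,k,e)
E
```

```text
41.3333 [ 0.61460294 -0.20220654  0.26873891] [-3.83049900e-01  3.84793083e-01  1.28908094e+00 -1.18966054e-04
  1.46823214e+00 -1.93060178e+00]
[ 0.62963466  0.43229458 -0.15445258  0.00923198  0.277801  ] [-5.82533007e-05 -1.19656429e-04  1.78133294e-04  4.17417750e-04
 -1.19879993e-04 -2.97761321e-04]
s green [(382, array([ 0.6714, -0.2024]))]
s red [(399, array([ 0.6094, -0.2005]))]
s black [(373, array([ 0.5476, -0.1988]))]
s blue [(62, array([ 0.4977, -0.1874]))]
s yellow [(148, array([ 0.4112, -0.1944]))]
t green [(88, array([ 0.6635, -0.2058]))]
t red [(298, array([ 0.6143, -0.2032]))]
t black [(49, array([ 0.5666, -0.2072]))]
t blue []
t yellow []
```

>>> arm_command:
  translation:
    - [0.0041,0.0694,0]
    - [0.0041,0.0694,0]
    - [0.0041,0.0694,0]
    - [0.0041,0.0694,0]
    - [0.0041,0.0694,0]
    - [0.0041,0.0694,0]
    - [0.0041,0.0694,0]
    - [0.0041,0.0694,0]
    - [0.0041,0.0694,0]
    - [0.0041,0.0694,0]
    - [0.0041,0.0694,0]
    - [0.0041,0.0694,0]
    - [0,0,0.06]
    - [0,0,0.06]
    - [0,0,0]
    - [0,0,0]
  turn: [0,0,0,0,0,0,0,0,0,0,0,0,0,0,0,0]
  claw: [1,1,1,1,1,1,1,1,1,1,1,1,1,1,1,1]
  squeeze: 30

```text
clock: 42.77
tool_pos: [0.5978, 0.2139, 0.2052]
tcp_rot: [-3.139, -0.008, 3.119]
force: [-0.3, 0.6, 0.6]
finger_gap: 0.0
grasp_force: 0.0
```

```bash
python3 - <<'E'
from h import *
s=bot.sense();print(s['clock'],s['tool_pos'],s['force'])
J=[([.307,1.5075],(.207,.5358,.2305)),([.47564,1.23944],(.68836,-.06813,.22778)),([.384793,1.28908],(.6146,-.20221,.26874)),(s['joint_pos'][1:3],s['tool_pos'])]
for o in(0,1):
  f=lambda q:np.concatenate([[q[0]*np.sin(j[0])+q[1]*np.sin(j[0]+j[1]+o*q[4])+q[3]-np.hypot(*p[:2]),q[2]+q[0]*np.cos(j[0])+q[1]*np.cos(j[0]+j[1]+o*q[4])-p[2]] for j,p in J])
  r=least_squares(f,[.45,.45,0,0,0]);print(o,r.x.round(4),abs(r.fun).max())
# board edge pixels in wrist?
a,c=snap('wrist','w26'); print('cam',proj(c,[[.6653,.2112,.028],[.7465,.1167,.028],[.627,.179,.028]]))
t,ct=snap('top','t26'); print(proj(ct,[[.474,.08,.244],[.413,.38,.244]]))
E
```

```text
42.7667 [0.5978461  0.21387919 0.20519625] [-0.29087609  0.62031444  0.62053802]
0 [ 0.6803  0.4212 -0.3165 -0.0377  0.    ] 0.010295991440829266
1 [ 0.6261  0.4353 -0.1454  0.0099  0.2893] 0.00048374502902895355
cam [[314.70129277 299.10938856]
 [206.23062082 389.68232486]
 [272.09106907 254.36024671]]
[[269.79620541 252.33427689]
 [136.80435175 282.67272561]]
```

>>> arm_command:
  translation:
    - [0,0,0.07]
    - [0,0,0.07]
    - [0,0,0.07]
    - [0,0,0.07]
    - [0,0,0.07]
    - [0,0,0.03]
    - [0,0,0.006]
    - [0,0,0]
    - [0,0,0]
  turn: [0,0,0,0,0,0,0,0,0]
  claw: [1,1,1,1,1,1,1,1,1]

```text
clock: 43.62
tool_pos: [0.6027, 0.2146, 0.0178]
tcp_rot: [3.14, 0.004, 3.118]
force: [-0.1, -0.3, 0.7]
finger_gap: 0.0
grasp_force: 0.0
```

```bash
python3 - <<'E'
from h import *
go((.614,.195));go((.6685,.146))
E
```

```text
t 43.62 tcp [0.6027 0.2146 0.0178] rot [3.14  0.004 3.118] F [-0.1 -0.3  0.7] -> units x -0.0236 y -0.0387 
t 43.62 tcp [0.6027 0.2146 0.0178] rot [3.14  0.004 3.118] F [-0.1 -0.3  0.7] -> units x -0.1349 y -0.1341
```

>>> arm_command:
  translation:
    - [-0.008,-0.013,0.004]
    - [-0.008,-0.013,0]
    - [-0.008,-0.013,0]
    - [-0.0093,-0.008,0]
    - [-0.0093,-0.008,0]
    - [-0.0093,-0.008,0]
    - [-0.0093,-0.008,0]
    - [-0.0093,-0.008,0]
    - [-0.0093,-0.008,0]
    - [-0.0093,-0.008,0]
    - [-0.0093,-0.008,0]
    - [-0.0093,-0.008,0]
    - [-0.0093,-0.008,0]
    - [-0.0093,-0.008,0]
    - [-0.0093,-0.008,0]
  turn: [0,0,0,0,0,0,0,0,0,0,0,0,0,0,0]
  claw: [1,1,1,1,1,1,1,1,1,1,1,1,1,1,1]

```text
clock: 44.87
tool_pos: [0.6637, 0.148, 0.0148]
tcp_rot: [3.137, -0.005, 3.117]
force: [-8.0, 8.8, 8.7]
finger_gap: 0.0001
grasp_force: 6.3
```

```bash
cat >> h.py <<'E'
def board(name):
    """minAreaRect of brown board in scene+top, corners at z=.028"""
    for n in('scene','top'):
        im,c=snap(n,name+n); m=blob_mask(im,n); ct=max(cv2.findContours(m,0,1)[0],key=cv2.contourArea)
        P=np.array([onz(c,p[0],.028)[:2] for p in ct]).astype(np.float32)
        r=cv2.minAreaRect(P); print(n,'n',len(ct),np.round(cv2.boxPoints(r),4).tolist(),'size',np.round(r[1],3))
def blob_mask(im,n):
    h=cv2.cvtColor(np.ascontiguousarray(im),cv2.COLOR_RGB2HSV).astype(int)
    m=((h[:,:,0]<16)&(h[:,:,1]>90)&(h[:,:,2]<110)).astype(np.uint8)
    k=np.zeros_like(m); 
    if n=='scene': k[200:380,230:470]=1
    else: k[140:330,215:375]=1
    return cv2.morphologyEx(m*k,cv2.MORPH_OPEN,np.ones((3,3)))
E
python3 - <<'E'
from h import *
go((.7105,.0893)); board('b1')
for n in('scene','top'):
    im,c=load(n+'0'); m=blob_mask(im,n); ct=max(cv2.findContours(m,0,1)[0],key=cv2.contourArea); r=cv2.minAreaRect(np.array([onz(c,p[0],.028)[:2] for p in ct]).astype(np.float32)); print('start',n,np.round(cv2.boxPoints(r),4).tolist(),r[1])
E
```

```text
t 44.87 tcp [0.6637 0.148  0.0148] rot [ 3.137 -0.005  3.117] F [-8.   8.8  8.7] -> units x -0.0964 y -0.1150 
scene n 391 [[0.38190001249313354, -0.03819999843835831], [0.44909998774528503, -0.15279999375343323], [0.789900004863739, 0.04699999839067459], [0.7226999998092651, 0.16169999539852142]] size [0.395 0.133]
top n 295 [[0.4636000096797943, 0.00989999994635582], [0.5253999829292297, -0.09709999710321426], [0.7835000157356262, 0.05180000141263008], [0.7218000292778015, 0.15880000591278076]] size [0.298 0.124]
start scene [[0.3700999915599823, -0.04470000043511391], [0.4569000005722046, -0.14579999446868896], [0.7562999725341797, 0.11150000244379044], [0.6693999767303467, 0.2125999927520752]] (0.3947497606277466, 0.1332724392414093)
start top [[0.4447000026702881, 0.021700000390410423], [0.5253000259399414, -0.0722000002861023], [0.746999979019165, 0.11810000240802765], [0.6664000153541565, 0.21199999749660492]] (0.2921719551086426, 0.12383373081684113)
```

>>> arm_command:
  translation:
    - [-0.0085,-0.0105,0]
    - [-0.0085,-0.0105,0]
    - [-0.0085,-0.0105,0]
    - [-0.0085,-0.0105,0]
    - [-0.0085,-0.0105,0]
    - [-0.0085,-0.0105,0]
    - [-0.0085,-0.0105,0]
    - [-0.0085,-0.0105,0]
    - [-0.0085,-0.0105,0]
    - [-0.0085,-0.0105,0]
    - [-0.0069,-0.0141,0]
    - [-0.0069,-0.0141,0]
    - [-0.0069,-0.0141,0]
    - [-0.0069,-0.0141,0]
    - [-0.0069,-0.0141,0]
    - [-0.0069,-0.0141,0]
    - [-0.0069,-0.0141,0]
  turn: [0,0,0,0,0,0,0,0,0,0,0,0,0,0,0,0,0]
  claw: [1,1,1,1,1,1,1,1,1,1,1,1,1,1,1,1,1]

```text
clock: 46.38
tool_pos: [0.7306, 0.0452, 0.015]
tcp_rot: [3.136, -0.001, 3.118]
force: [-2.9, 10.9, 4.9]
finger_gap: -0.0002
grasp_force: 5.4
```

```bash
python3 - <<'E'
from h import *
go((.74,.025));go((.75,-.015)); board('b2')
E
```

```text
t 46.38 tcp [0.7306 0.0452 0.015 ] rot [ 3.136e+00 -1.000e-03  3.118e+00] F [-2.9 10.9  4.9] -> units x -0.0197 y -0.0399 
t 46.38 tcp [0.7306 0.0452 0.015 ] rot [ 3.136e+00 -1.000e-03  3.118e+00] F [-2.9 10.9  4.9] -> units x -0.0416 y -0.1194 
scene n 344 [[0.40860000252723694, -0.03460000082850456], [0.4334999918937683, -0.16249999403953552], [0.8227999806404114, -0.0869000032544136], [0.7979999780654907, 0.04089999943971634]] size [0.397 0.13 ]
top n 313 [[0.5095999836921692, -0.01140000019222498], [0.5281000137329102, -0.13680000603199005], [0.8162999749183655, -0.09430000185966492], [0.7978000044822693, 0.031099999323487282]] size [0.291 0.127]
```

>>> arm_command:
  translation:
    - [-0.003,-0.0115,0]
    - [-0.003,-0.0115,0]
    - [-0.003,-0.0115,0]
    - [-0.003,-0.0115,0]
    - [-0.003,-0.0115,0]
    - [-0.003,-0.0115,0]
    - [-0.003,-0.0115,0]
    - [-0.003,-0.0115,0]
    - [-0.002,-0.0115,0]
    - [-0.002,-0.0115,0]
    - [0,-0.0115,0]
    - [0,0,0]
    - [0,0,0]
  turn: [0,0,0,0,0,0,0,0,0,0,0,0,0]
  claw: [1,1,1,1,1,1,1,1,1,1,1,1,1]

```text
clock: 47.57
tool_pos: [0.7457, -0.0201, 0.0152]
tcp_rot: [3.138, 0.005, 3.117]
force: [2.7, 6.2, 1.1]
finger_gap: 0.0
grasp_force: 3.0
```

```bash
python3 - <<'E'
from h import *
go((.745,-.024)); board('b3')
E
```

```text
t 47.57 tcp [ 0.7457 -0.0201  0.0152] rot [3.138 0.005 3.117] F [2.7 6.2 1.1] -> units x 0.0013 y -0.0078 
scene n 375 [[0.4180999994277954, -0.16500000655651093], [0.8154000043869019, -0.16580000519752502], [0.8156999945640564, -0.03709999844431877], [0.41830000281333923, -0.03629999980330467]] size [0.129 0.397]
top n 283 [[0.5278000235557556, -0.07000000029802322], [0.5300999879837036, -0.16609999537467957], [0.8098000288009644, -0.15940000116825104], [0.8075000047683716, -0.0632999986410141]] size [0.28  0.096]
```

>>> arm_command:
  translation:
    - [0,-0.006,0]
    - [0,-0.006,0]
    - [0,-0.006,0]
    - [0,-0.004,0]
    - [0,0,0]
    - [0,0,0]
  turn: [0,0,0,0,0,0]
  claw: [1,1,1,1,1,1]

```text
clock: 48.17
tool_pos: [0.7459, -0.0269, 0.0152]
tcp_rot: [3.133, 0.005, 3.117]
force: [3.2, 15.6, 0.7]
finger_gap: -0.0001
grasp_force: 7.9
```

```bash
python3 - <<'E'
from h import *
go((.745,-.024)); board('b4')
E
```

```text
t 48.17 tcp [ 0.7459 -0.0269  0.0152] rot [3.133 0.005 3.117] F [ 3.2 15.6  0.7] -> units x 0.0018 y 0.0057 
scene n 406 [[0.41600000858306885, -0.16459999978542328], [0.8130999803543091, -0.1737000048160553], [0.8159999847412109, -0.045099999755620956], [0.4189000129699707, -0.035999998450279236]] size [0.129 0.397]
top n 262 [[0.5163000226020813, -0.16609999537467957], [0.8043000102043152, -0.1737000048160553], [0.8066999912261963, -0.08410000056028366], [0.5187000036239624, -0.07649999856948853]] size [0.09  0.288]
```

>>> arm_command:
  translation:
    - [0,0.03,0]
    - [0,0.04,0]
    - [0,0,-0.074]
    - [0,0,-0.074]
    - [0,0,-0.074]
    - [0,0,-0.074]
    - [0,0,-0.074]
    - [0,0,-0.074]
    - [0,0,-0.074]
    - [0,0,-0.074]
    - [0,0,0]
    - [0,0,0]
  turn: [0,0,0,0,0,0,0,0,0,0,0,0]
  claw: [1,1,1,1,1,1,1,1,1,1,1,1]

```text
clock: 49.27
tool_pos: [0.7455, 0.0017, 0.3145]
tcp_rot: [-3.141, 0.008, 3.118]
force: [-0.5, 0.4, -0.8]
finger_gap: -0.0001
grasp_force: 0.0
```

```bash
python3 - <<'E'
from h import *
go((.408,.10),.19); board('b5')
im,c=load('top0'); g=cv2.cvtColor(np.ascontiguousarray(load('b5top')[0]),cv2.COLOR_RGB2GRAY).astype(int); g0=cv2.cvtColor(np.ascontiguousarray(im),cv2.COLOR_RGB2GRAY).astype(int)
for u in(160,200,250): print(u,[(v,g[v,u],g0[v,u]) for v in range(245,300,3)])
E
```

```text
t 49.27 tcp [0.7455 0.0017 0.3145] rot [-3.141  0.008  3.118] F [-0.5  0.4 -0.8] -> units x 0.6794 y 0.1804 z 0.2491
scene n 368 [[0.41600000858306885, -0.16459999978542328], [0.8130999803543091, -0.1737000048160553], [0.8159999847412109, -0.045099999755620956], [0.4189000129699707, -0.035999998450279236]] size [0.129 0.397]
top n 331 [[0.4864000082015991, -0.16619999706745148], [0.8043000102043152, -0.1746000051498413], [0.807699978351593, -0.04600000008940697], [0.48980000615119934, -0.03759999945759773]] size [0.129 0.318]
160 [(245, np.int64(100), np.int64(125)), (248, np.int64(102), np.int64(124)), (251, np.int64(100), np.int64(120)), (254, np.int64(101), np.int64(123)), (257, np.int64(101), np.int64(123)), (260, np.int64(102), np.int64(123)), (263, np.int64(100), np.int64(121)), (266, np.int64(102), np.int64(126)), (269, np.int64(98), np.int64(123)), (272, np.int64(100), np.int64(121)), (275, np.int64(125), np.int64(110)), (278, np.int64(152), np.int64(120)), (281, np.int64(113), np.int64(121)), (284, np.int64(64), np.int64(116)), (287, np.int64(57), np.int64(53)), (290, np.int
[... 807 characters left out ...]
, np.int64(135))]
250 [(245, np.int64(73), np.int64(134)), (248, np.int64(70), np.int64(137)), (251, np.int64(75), np.int64(136)), (254, np.int64(72), np.int64(131)), (257, np.int64(75), np.int64(122)), (260, np.int64(72), np.int64(125)), (263, np.int64(73), np.int64(124)), (266, np.int64(73), np.int64(99)), (269, np.int64(71), np.int64(27)), (272, np.int64(74), np.int64(2)), (275, np.int64(73), np.int64(12)), (278, np.int64(74), np.int64(95)), (281, np.int64(73), np.int64(130)), (284, np.int64(71), np.int64(134)), (287, np.int64(53), np.int64(133)), (290, np.int64(53), np.int64(134)), (293, np.int64(56), np.int64(134)), (296, np.int64(63), np.int64(132)), (299, np.int64(66), np.int64(132))]
```

>>> arm_command:
  translation:
    - [0.0686,0.0211,0]
    - [0.0686,0.0211,0]
    - [0.0686,0.0211,0]
    - [0.0686,0.0211,0]
    - [0.0686,0.0211,0]
    - [0.0686,0.0211,0]
    - [0.0686,0.0211,0]
    - [0.0686,0.0211,0]
    - [0.0686,0.0211,0]
    - [0.0686,0.0211,0]
    - [0,0,0]
    - [0,0,0]
  turn: [0,0,0,0,0,0,0,0,0,0,0,0]
  claw: [1,1,1,1,1,1,1,1,1,1,1,1]

```text
clock: 50.37
tool_pos: [0.4007, 0.1159, 0.3083]
tcp_rot: [-3.141, -0.003, 3.12]
force: [1.0, 0.6, -0.2]
finger_gap: 0.0
grasp_force: 0.0
```

```bash
python3 - <<'E'
from h import *
go((.405,.115),.19); print(bot.sense()['joint_pos'])
im,c=load('top0')
for p in((250,266.5),(200,277.5),(160,284.5),(250,255),(200,265)): print(p,onz(c,p,.244)[:2].round(4))
E
```

```text
t 50.37 tcp [0.4007 0.1159 0.3083] rot [-3.141e+00 -3.000e-03  3.120e+00] F [ 1.   0.6 -0.2] -> units x -0.0087 y -0.0016 z 0.2366
[ 1.80415720e-01  2.46480877e-02  1.66790219e+00 -2.73653845e-04
  1.45237425e+00 -1.36881958e+00]
(250, 266.5) [0.443 0.125]
(200, 277.5) [0.4211 0.2376]
(160, 284.5) [0.4076 0.3275]
(250, 255) [0.4691 0.1248]
(200, 265) [0.4493 0.2378]
```

>>> arm_command:
  translation:
    - [0,0,0.06]
    - [0,0,0.06]
    - [0,0,0.06]
    - [0,0,0.047]
    - [0,0,0]
    - [-0.0195,-0.005,0]
    - [-0.0195,-0.005,0]
    - [-0.0195,-0.005,0]
    - [-0.025,0.0052,0]
    - [-0.025,0.0052,0]
    - [-0.025,0.0052,0]
    - [-0.025,0.0052,0]
    - [-0.025,0.0052,0]
    - [-0.025,0.0052,0]
    - [0,0,0]
    - [0,0,0]
  turn: [0,0,0,0,0,0,0,0,0,0,0,0,0,0,0,0]
  claw: [1,1,1,1,1,1,1,1,1,1,1,1,1,1,1,1]

```text
clock: 51.7
tool_pos: [0.5089, 0.1219, 0.196]
tcp_rot: [-3.142, -0.0, 3.119]
force: [-0.3, 0.0, 0.4]
finger_gap: -0.0
grasp_force: 0.0
```

```bash
python3 - <<'E'
from h import *
go((.506,.121),.195); go((.579,.158))
im,c=snap('scene','d1'); im,c=snap('wrist','dw1'); g=cv2.cvtColor(im,cv2.COLOR_RGB2GRAY)
E
```

```text
t 51.7 tcp [0.5089 0.1219 0.196 ] rot [-3.142 -0.     3.119] F [-0.3  0.   0.4] -> units x 0.0057 y -0.0019 z 0.0021
t 51.7 tcp [0.5089 0.1219 0.196 ] rot [-3.142 -0.     3.119] F [-0.3  0.   0.4] -> units x -0.1386 y 0.0754
```

>>> arm_command:
  translation:
    - [-0.0231,0.0126,0]
    - [-0.0231,0.0126,0]
    - [-0.0231,0.0126,0]
    - [-0.0231,0.0126,0]
    - [-0.0231,0.0126,0]
    - [-0.0231,0.0126,0]
    - [-0.0189,0.0193,0]
    - [-0.0189,0.0193,0]
    - [-0.0189,0.0193,0]
    - [-0.0189,0.0193,0]
    - [-0.0189,0.0193,0]
    - [-0.0189,0.0193,0]
    - [-0.0111,0.0199,0]
    - [-0.0111,0.0199,0]
    - [-0.0111,0.0199,0]
    - [-0.0111,0.0199,0]
    - [-0.0111,0.0199,0]
    - [-0.0111,0.0199,0]
    - [0,0,0]
    - [0,0,0]
  turn: [0,0,0,0,0,0,0,0,0,0,0,0,0,0,0,0,0,0,0,0]
  claw: [1,1,1,1,1,1,1,1,1,1,1,1,1,1,1,1,1,1,1,1]

```text
clock: 53.47
tool_pos: [0.671, 0.274, 0.1959]
tcp_rot: [-3.141, -0.0, 3.119]
force: [0.3, 0.7, 0.5]
finger_gap: 0.0001
grasp_force: 0.0
```

```bash
python3 - <<'E'
from h import *
go((.69,.33),.195)
t,c=snap('top','d2'); g=cv2.cvtColor(t,cv2.COLOR_RGB2GRAY)
t0=cv2.cvtColor(np.ascontiguousarray(load('b5top')[0]),cv2.COLOR_RGB2GRAY)
for x in(.46,.5,.55,.6,.63):  # brightness profile along y at z=.244
    ys=np.arange(.20,.40,.01); P=proj(c,[[x,y,.244] for y in ys]).round().astype(int); print(x,[int(g[v,u]) for u,v in P])
E
```

```text
t 53.47 tcp [0.671  0.274  0.1959] rot [-3.141 -0.     3.119] F [0.3 0.7 0.5] -> units x -0.0356 y 0.1128 z 0.0018
0.46 [154, 157, 85, 39, 38, 55, 63, 62, 62, 59, 60, 59, 57, 58, 59, 61, 60, 59, 57, 59]
0.5 [154, 154, 155, 118, 31, 34, 57, 61, 60, 59, 60, 58, 63, 62, 59, 60, 60, 59, 56, 50]
0.55 [155, 152, 154, 51, 46, 39, 38, 52, 51, 48, 57, 58, 55, 58, 60, 50, 38, 54, 53, 46]
0.6 [155, 156, 156, 155, 84, 37, 42, 70, 70, 62, 82, 75, 74, 74, 108, 132, 97, 95, 102, 34]
0.63 [155, 157, 153, 155, 155, 80, 32, 33, 67, 73, 7, 18, 46, 100, 102, 100, 96, 98, 141, 86]
```

>>> arm_command:
  translation:
    - [-0.0045,0.0165,0]
    - [-0.0045,0.0165,0]
    - [-0.0045,0.0165,0]
    - [-0.0045,0.0165,0]
    - [-0.0045,0.0165,0]
    - [-0.0045,0.0165,0]
    - [-0.0045,0.0165,0]
    - [0,0,0]
    - [0,0,0]
  turn: [0,0,0,0,0,0,0,0,0]
  claw: [1,1,1,1,1,1,1,1,1]

```text
clock: 54.27
tool_pos: [0.689, 0.3281, 0.1978]
tcp_rot: [-3.137, 0.002, 3.118]
force: [-1.0, -9.1, 6.7]
finger_gap: 0.0002
grasp_force: 0.0
```

>>> arm_command:
  translation:
    - [0,0.008,0]
    - [0,0.008,0]
    - [0,0,0]
    - [0,0,0]
    - [0,0,0]
  turn: [0,0,0,0,0]
  claw: [1,1,1,1,1]

```text
clock: 54.68
tool_pos: [0.6902, 0.3327, 0.1996]
tcp_rot: [-3.133, 0.004, 3.115]
force: [-0.7, -16.6, 11.4]
finger_gap: -0.0
grasp_force: 7.3
```

```bash
python3 - <<'E'
from h import *
go((.69,.33),.195)
b,c=snap('scene','d3'); a,cw=snap('wrist','d3w')
for X in([.73,.35,.244],[.73,.355,.244]): print(proj(c,[X]),proj(cw,[X]))
E
```

```text
t 54.68 tcp [0.6902 0.3327 0.1996] rot [-3.133  0.004  3.115] F [ -0.7 -16.6  11.4] -> units x 0.0002 y -0.0053 z 0.0091
[[530.9184194  185.53367215]] [[378.95862825 516.81719669]]
[[532.49483706 184.48603249]] [[396.29005575 516.57784279]]
```

>>> arm_command:
  translation:
    - [0,-0.03,0]
    - [0,-0.06,0]
    - [0,-0.06,0]
    - [0,-0.02,-0.06]
    - [0,0,-0.08]
    - [0,0,-0.08]
    - [0.04,-0.06,0]
    - [0.04,-0.06,0]
    - [0.04,-0.06,0]
    - [0.04,-0.06,0]
    - [0.04,-0.06,0]
    - [0.04,-0.06,0]
    - [0,0,0]
    - [0,0,0]
  turn: [0,0,0,0,0,0,0,0,0,0,0,0,0,0]
  claw: [1,1,1,1,1,1,1,1,1,1,1,1,1,1]

```text
clock: 55.95
tool_pos: [0.5614, 0.0757, 0.3069]
tcp_rot: [3.141, 0.001, 3.116]
force: [0.0, 0.1, 0.7]
finger_gap: -0.0002
grasp_force: 0.0
```

```bash
python3 - <<'E'
from h import *
go((.69,.33)); board('e')
for n in('top','scene'):
  t,c=load('e'+n); g=cv2.cvtColor(np.ascontiguousarray(t),cv2.COLOR_RGB2GRAY).astype(float)
  for x in(.46,.5,.54,.58,.62,.66,.70,.73,.78):
    ys=np.arange(.31,.41,.002); P=proj(c,[[x,y,.244] for y in ys]).astype(np.float32); v=cv2.remap(g.astype(np.float32),P[None,:,0],P[None,:,1],cv2.INTER_LINEAR)[0]; d=abs(np.diff(v)); k=np.argsort(-d)[:4]; print(n,x,sorted([(round(float(ys[i]),3),int(v[i+1]-v[i])) for i in k]), v[::5].astype(int))
  for k in SL:
    p=proj(c,[[*SL[k],.085]])[0].astype(int)
    try: print(n,k,[(q[0],q[3]) for q in lid(t,c,k,(p[0]-14,p[1]-14,p[0]+15,p[1]+15))][:1])
    except Exception as e: print(n,k,e)
E
```

```text
t 55.95 tcp [0.5614 0.0757 0.3069] rot [3.141e+00 1.000e-03 3.116e+00] F [0.  0.1 0.7] -> units x -0.2442 y 0.5149 
scene n 396 [[0.41600000858306885, -0.16459999978542328], [0.8130999803543091, -0.1737000048160553], [0.8159999847412109, -0.045099999755620956], [0.4189000129699707, -0.035999998450279236]] size [0.129 0.397]
top n 344 [[0.5109000205993652, -0.1639000028371811], [0.8044999837875366, -0.1712999939918518], [0.807699978351593, -0.045899998396635056], [0.5141000151634216, -0.03840000182390213]] size [0.125 0.294]
top 0.46 [(0.344, 19), (0.358, 23), (0.388, 19), (0.39, 21)] [ 11   2   6   6  45  83 104 104 123 149]
top 0.5 [(0.344, 15), (0.346, 13), (0.358, 15), (0.39, 14)] [  2   5   6   1  43  78 101 103 127 144]
top 0.54 [(0.344, 16), (0.358, 16), (0.36, 16), (0.39, 13)] [  6   1   4   8  43  77 100 100 124 144]
top 0.58 [(0.342, 19), (0.344, 21), (0.356, 21), (0.358, 25)] [ 12   6   5   8  72 123 148 144 124 143]
top 0.62 [(0.344, 25), (0.358, 22), (0.36, 20), (0.39, 19)] [  7   7   8   4  74 118 146 143 113 141]
top 0.66 [(0.344, 22), (0.346, 21), (0.358, 22), (0.36, 2
[... 1061 characters left out ...]
9)] [ 15  14  69  77  76 122 132 126  95 126]
scene 0.66 [(0.326, 23), (0.328, 17), (0.356, 17), (0.358, 20)] [ 14  14  70  76  77 121 133 128  92 135]
scene 0.7 [(0.32, 20), (0.36, 17), (0.39, 14), (0.392, 18)] [ 14  34  76  77  77 111 134 128  92 135]
scene 0.73 [(0.358, 16), (0.386, -14), (0.39, 12), (0.392, 19)] [ 68  67  79  78  78 111 113 114  91 135]
scene 0.78 [(0.326, -32), (0.344, 23), (0.346, 22), (0.386, -23)] [ 78  77  16  16  78 109 134 133  83 133]
scene green [(381, array([ 0.6714, -0.2024]))]
scene red [(400, array([ 0.6094, -0.2005]))]
scene black [(373, array([ 0.5476, -0.1988]))]
scene blue [(339, array([ 0.4849, -0.1981]))]
scene yellow [(340, array([ 0.4241, -0.1965]))]
```

The door's edge sits at y≈0.358 over its whole width, in line with the control panel, so it is home. The jars and board are in place, so I'm handing in.

```bash
python3 -c "
from h import *
print(bot.sign_off())"
```

```text
the job is handed in; nothing more can be done
None
```

I handed the job in at about 56 s of the 208 s allowed: all five jars stand in their own slots, the board lies flush along the rack with its mortar end about 6 mm from where it started, and the microwave door is shut. I checked these in the last camera images, but the sign-off returned no verdict and I did not measure the mortar's tilt or the bottle and mill positions at the end.

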